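# Stake and stack the bush cradle

## Task

Get the bushes ready for the press: first fit both stake pins from the black stand into the two eyelets on the open side of the cradle, each pushed in until its collar sits on the bar, and only then take every bronze bush from the two stock trays and stack them in the cradle as a pyramid, three side by side on the bars between the posts and the stakes and the others saddled in the gaps on top, with their ends lined up and centred over the two bars. Leave the other things on the bench where they are.

Things in the scene. Friction and masses are not known exactly. Their poses are not given: they have to be found in the camera images.
- cradle: fixed stacking cradle: two parallel aluminium bars, 146 mm long along its y, 26 wide, 34 high, centred at x = -16 and +16 mm. At y = +56 mm each bar has a fixed upright post (14 mm thick, 65 mm above the bar), at y = -56 mm, the open side, an eyelet for a stake pin. Bushes lie across both bars, axes along x. Origin: middle of the cradle at bench height, z up. Place and yaw vary
- bed (a point): centre of the cradle's bed, level with the bars' tops (34 mm above the bench), axes as the cradle's. Between the posts (+y) and seated stakes (-y) are 98.5 mm: room for three 32 mm bushes side by side with 2.5 mm to spare, centres near y = -33, 0 and +33 mm, 16 mm above this point; a second row then sits about 43.5 mm and a third about 71 mm above it
- eyelet_near (a point): centre of the mouth of the eyelet in the bar at cradle x = -16 mm, nearer the robot, on the bar's top face 34 mm above the bench: a vertical hole 14 mm wide and 34 mm deep, straight through. Axes as the cradle's
- eyelet_far (a point): centre of the mouth of the other eyelet, at cradle x = +16 mm, farther from the robot; same size and height
- pin1: loose steel stake pin, round about its z, upright at the start in one of pin_stand's holes. Shank 12 mm thick and 30 mm long, its last 8 mm tapering to a 6 mm tip; above it a collar 22 mm wide and 5 mm thick; above that a dark stake 14 mm thick and 60 mm long, to grip. About 0.09 kg. Origin on the axis at the collar's underside, z up. Both pins are alike and fit either eyelet
- pin2: loose steel stake pin, round about its z, upright at the start in one of pin_stand's holes. Shank 12 mm thick and 30 mm long, its last 8 mm tapering to a 6 mm tip; above it a collar 22 mm wide and 5 mm thick; above that a dark stake 14 mm thick and 60 mm long, to grip. About 0.09 kg. Origin on the axis at the collar's underside, z up. Both pins are alike and fit either eyelet
- pin_stand: fixed black block, 46 x 136 x 40 mm high, with three holes, 14 mm wide and 34 mm deep, in its top, in a row at y = -44, 0 and +44 mm; they hold the two stake pins (collars resting on the block) and the drift, in any order. Origin at the centre of its underside, z up. Place and yaw vary
- tray_left: fixed black stock tray on the left, 120 x 148 mm, floor 4 mm above the bench; four rails (8 mm thick, 64 mm long, tops 20 mm above the bench) along its x at y = -66, -22, 22, 66 mm form three channels, open at both ends, 36 mm wide, centred at y = -44, 0, 44 mm; a channel holds one bush lying along x, or none. Origin at the centre of its underside
- tray_right: fixed black stock tray on the right, 120 x 148 mm, floor 4 mm above the bench; four rails (8 mm thick, 64 mm long, tops 20 mm above the bench) along its x at y = -66, -22, 22, 66 mm form three channels, open at both ends, 36 mm wide, centred at y = -44, 0, 44 mm; a channel holds one bush lying along x, or none. Origin at the centre of its underside
- bush1: loose bronze bush, a plain tube: outside diameter 32 mm, length 64 mm, 0.28 kg; at the start in a channel of a stock tray; rolls freely on the mat. Bore 18 mm, too small for the fingers: take it by its flat end faces, 64 mm apart. Origin at its very centre (16 mm above what it lies on), x along its axis, either end first. Four to six of bush1 to bush6 are there, the others absent
- bush2: loose bronze bush, a plain tube: outside diameter 32 mm, length 64 mm, 0.28 kg; at the start in a channel of a stock tray; rolls freely on the mat. Bore 18 mm, too small for the fingers: take it by its flat end faces, 64 mm apart. Origin at its very centre (16 mm above what it lies on), x along its axis, either end first. Four to six of bush1 to bush6 are there, the others absent
- bush3: loose bronze bush, a plain tube: outside diameter 32 mm, length 64 mm, 0.28 kg; at the start in a channel of a stock tray; rolls freely on the mat. Bore 18 mm, too small for the fingers: take it by its flat end faces, 64 mm apart. Origin at its very centre (16 mm above what it lies on), x along its axis, either end first. Four to six of bush1 to bush6 are there, the others absent
- bush4: loose bronze bush, a plain tube: outside diameter 32 mm, length 64 mm, 0.28 kg; at the start in a channel of a stock tray; rolls freely on the mat. Bore 18 mm, too small for the fingers: take it by its flat end faces, 64 mm apart. Origin at its very centre (16 mm above what it lies on), x along its axis, either end first. Four to six of bush1 to bush6 are there, the others absent
- bush5: loose bronze bush, a plain tube: outside diameter 32 mm, length 64 mm, 0.28 kg; at the start in a channel of a stock tray; rolls freely on the mat. Bore 18 mm, too small for the fingers: take it by its flat end faces, 64 mm apart. Origin at its very centre (16 mm above what it lies on), x along its axis, either end first. Four to six of bush1 to bush6 are there, the others absent
- bush6: loose bronze bush, a plain tube: outside diameter 32 mm, length 64 mm, 0.28 kg; at the start in a channel of a stock tray; rolls freely on the mat. Bore 18 mm, too small for the fingers: take it by its flat end faces, 64 mm apart. Origin at its very centre (16 mm above what it lies on), x along its axis, either end first. Four to six of bush1 to bush6 are there, the others absent
- drift: bystander: drift punch standing in the third hole of pin_stand, a 12 mm steel rod without a collar, with an 18 mm brass head; its top is 114 mm above the bench. Origin at its foot, z up
- nest_ring: bystander: stepped bronze nest ring, 48 mm wide and 22 mm high, lying on the mat. Origin at the centre of its underside
- caliper: bystander: steel caliper lying flat on the mat, 210 mm long along its y, 13 mm high. Origin under the middle of its beam
- driver: bystander: screwdriver with a black handle, lying on the mat, 190 mm long along its x
- jar: bystander: small white-capped jar, 54 mm wide and 55 mm high, standing at the right. Origin at the centre of its underside
Mind the look-alikes: they are no part of the job. There is more than one size of the cradle; the job needs the middle-sized.

How it is judged:
On the way:
1. both stake pins are fully home in the two eyelets while the cradle is still empty of bushes ((((horizontal distance between pin1 and eyelet_near below 0.004 m and z of pin1 in the frame of eyelet_near between -0.004 and 0.004 m and angle between pin1's own z axis and vertical below 0.15 rad) and (horizontal distance between pin2 and eyelet_far below 0.004 m and z of pin2 in the frame of eyelet_far between -0.004 and 0.004 m and angle between pin2's own z axis and vertical below 0.15 rad)) or ((horizontal distance between pin2 and eyelet_near below 0.004 m and z of pin2 in the frame of eyelet_near between -0.004 and 0.004 m and angle between pin2's own z axis and vertical below 0.15 rad) and (horizontal distance between pin1 and eyelet_far below 0.004 m and z of pin1 in the frame of eyelet_far between -0.004 and 0.004 m and angle between pin1's own z axis and vertical below 0.15 rad))) and horizontal distance between each of bush1, bush2, bush3, bush4, bush5, bush6 and cradle above 0.085 m), for 0.2 s.
At the end, for the whole second after the job is handed in: both pins home in the eyelets (axis within 4 mm, collar within 4 mm of the bar, lean under 0.15 rad); every bush at rest in the cradle, within 12 mm of centre along x, parallel within 0.12 rad, its height within 5 mm of the first (50 mm), second (77.5 mm) or third row (105 mm) ((((horizontal distance between pin1 and eyelet_near below 0.004 m and z of pin1 in the frame of eyelet_near between -0.004 and 0.004 m and angle between pin1's own z axis and vertical below 0.15 rad) and (horizontal distance between pin2 and eyelet_far below 0.004 m and z of pin2 in the frame of eyelet_far between -0.004 and 0.004 m and angle between pin2's own z axis and vertical below 0.15 rad)) or ((horizontal distance between pin2 and eyelet_near below 0.004 m and z of pin2 in the frame of eyelet_near between -0.004 and 0.004 m and angle between pin2's own z axis and vertical below 0.15 rad) and (horizontal distance between pin1 and eyelet_far below 0.004 m and z of pin1 in the frame of eyelet_far between -0.004 and 0.004 m and angle between pin1's own z axis and vertical below 0.15 rad))) and x of bush1 in the frame of cradle between -0.012 and 0.012 m and y of bush1 in the frame of cradle between -0.046 and 0.046 m and angle between the x axis of each of bush1, bush2, bush3, bush4, bush5, bush6 and the x axis of cradle, either way round below 0.12 rad and (z of bush1 in the frame of cradle between 0.045 and 0.055 m or z of bush1 in the frame of cradle between 0.0725 and 0.0825 m or z of bush1 in the frame of cradle between 0.1 and 0.11 m) and linear speed of each of bush1, bush2, bush3, bush4, bush5, bush6 below 0.02 m/s and x of bush2 in the frame of cradle between -0.012 and 0.012 m and y of bush2 in the frame of cradle between -0.046 and 0.046 m and (z of bush2 in the frame of cradle between 0.045 and 0.055 m or z of bush2 in the frame of cradle between 0.0725 and 0.0825 m or z of bush2 in the frame of cradle between 0.1 and 0.11 m) and x of bush3 in the frame of cradle between -0.012 and 0.012 m and y of bush3 in the frame of cradle between -0.046 and 0.046 m and (z of bush3 in the frame of cradle between 0.045 and 0.055 m or z of bush3 in the frame of cradle between 0.0725 and 0.0825 m or z of bush3 in the frame of cradle between 0.1 and 0.11 m) and x of bush4 in the frame of cradle between -0.012 and 0.012 m and y of bush4 in the frame of cradle between -0.046 and 0.046 m and (z of bush4 in the frame of cradle between 0.045 and 0.055 m or z of bush4 in the frame of cradle between 0.0725 and 0.0825 m or z of bush4 in the frame of cradle between 0.1 and 0.11 m) and x of bush5 in the frame of cradle between -0.012 and 0.012 m and y of bush5 in the frame of cradle between -0.046 and 0.046 m and (z of bush5 in the frame of cradle between 0.045 and 0.055 m or z of bush5 in the frame of cradle between 0.0725 and 0.0825 m or z of bush5 in the frame of cradle between 0.1 and 0.11 m) and x of bush6 in the frame of cradle between -0.012 and 0.012 m and y of bush6 in the frame of cradle between -0.046 and 0.046 m and (z of bush6 in the frame of cradle between 0.045 and 0.055 m or z of bush6 in the frame of cradle between 0.0725 and 0.0825 m or z of bush6 in the frame of cradle between 0.1 and 0.11 m)); the robot touches nothing.
It fails at once if the nest ring, caliper, screwdriver or jar is moved by more than 8 cm (distance of any of nest_ring, caliper, driver, jar from where it was at the start of the episode above 0.08 m).
It fails at once if the drift is moved by more than 5 cm or knocked over (distance of drift from where it was at the start of the episode above 0.05 m or angle between drift's own z axis and vertical above 0.5 rad).
It fails at once if the jar is knocked over (angle between jar's own z axis and vertical above 0.5 rad).
Of bush1, bush2, bush3, bush4, bush5, bush6 only 4 to 6 are there at a start; the rules pass over those that are not, and their reading is None.
At some moment in a run one of bush1, bush2, bush3, bush4, bush5, bush6 may be knocked a few centimetres aside while the robot is not near it.
It also fails if it takes over 210 s, if anything falls off the work surface, if the arm or the gripper's body presses on something with over 40 N, if the wrist force passes 120 N, or if a joint passes its speed limit or range.

## Robot

A 7-joint arm with a two-finger parallel gripper is mounted at the origin on the work surface. World frame = base frame: x ahead of the robot, y to its left, z up, the work surface at z = 0. Lengths are in m, angles in rad, forces in N, time in s.
With the tool pointing down it reaches from about 0.425 to 0.95 m from the base axis. Payload 16.7 kg.
Tool frame: the origin (TCP) lies midway between the tips of the shut fingers; the grasp point (between the pads) lies 19 mm behind it; z points along the fingers, y is the line along which they close (so a half turn about z gives the same grasp; the last joint's range is limited). The gripper opens to 94 mm and grips with 3 to 60 N. Pads are 16 mm wide; open, the fingers measure 119 mm over their backs; the gripper's body (75 mm by 177 mm) begins 78 mm behind the grasp point.
Start: joints at [1.022, 0.426, 0.074, 1.606, -0.034, 1.111, -0.067], TCP at [0.262, -0.622, 0.205] pointing down, gripper open.
Joint ranges: [-2.85, 2.85], [-0.5, 2.14], [-1.23, 1.37], [0.21, 2.46], [-1.02, 4.16], [0.16, 2.05], [-2.73, 2.73]. Speed limits (rad/s): [1.89, 1.89, 2.39, 2.39, 3.01, 3.01, 3.01].

## Interface

Orientations are given as a unit quaternion [x, y, z, w].
In Python, from bench import state, read_camera, get_calibration, job_done gives the robot as it stands.
- The arm moves only by the tool send_rows, never from a script. Its argument "series" is a list that holds one entry, the list of rows, each a list of 6 numbers: the shift along the tool's x, y, z in m, then the turn, a rotation vector about the tool's x, y, z in degrees. In form: [[[x, y, z, ax, ay, az], ...]]. A call has 1 to 8 rows; each row is the pose to reach, as a shift and turn from the pose commanded when the call began, along the tool's axes at that moment; what a row does not reach only later rows make up. A row lasts 1/8 s, in which the tool goes at most 62.5 mm and 10.7 degrees, less where a joint would pass 70% of its speed; a pose out of reach is approached as far as the arm can. A call with a gripper value outside its range is refused whole. "hand" is the closure, from -1 (fully open) to 1 (shut), set as the call begins (left out, the last holds). The fingers move at their own pace and stop on an object; "grip_force" is the grip in N (left out, the last holds). Time passes only in rows, so rows that repeat a pose let the fingers close. It gives the time, the measured TCP pose, the force, the opening and the grip force at its end, in the units of the state.
- state(): the state, without advancing time (a new reading comes with each control period).
- read_camera(name): name is "side" or "top"; returns the picture (480x640x3 uint8, red, green, blue); there is no depth.
- get_calibration(name): a dict with "camera_matrix" (3x3 intrinsics, pixels), "k1" (the pictures are not rectified: a ray, as slopes to the right and down, at radius r is drawn at 1 + k1 r^2 times it, then the intrinsics apply), "camera_from_world" (4x4, takes a point from world to camera coordinates). Camera axes: x right, y down, z forward; pixel columns grow to the right and rows downward; lengths in m; the calibration is good to about 2 mm. A picture is of the moment at which its call begins. get_calibration takes no time and is no camera call.
- job_done(): hands the job in; it is judged then, once.
The state is a dict: "t": time; "joint_positions": joint angles; "qd": joint speeds; "joint_torque": joint torques, N m; "tool_pos": TCP position; "tcp_rot": TCP orientation; "wrist_force": force on the tool from outside, world axes, zero at the start; "ft_torque": the same for the moment, N m; "grip_width": opening from 0.0 (shut) to 1.0 (fully open); "grip_force": force on a finger pad.
Only numpy, scipy, OpenCV 4.12 (cv2) and the standard library are available. Lean on these libraries where they do the work, as an engineer would, in place of code of your own. Each camera call takes 0.05 s, during which the arm holds its last target. There are 200 camera calls.

## Working session

There is one attempt and no reset: what is moved stays moved. The work goes in short steps, Python scripts to look and compute and a tool call to move; the robot and the scene stay as the last step left them, time stands still between calls to the robot, and variables do not carry over. Pictures are saved under pics/ and viewed, at most 14 in all, crops included, and the job is handed in when it is done.

Besides the shell and the picture viewer there is one more tool, called after ">>>" as a command line: name --argument value ..., lists and objects as JSON in quotes. send_rows: Moves the arm, as the interface text tells. Its arguments: {"type":"object","properties":{"series":{"type":"array"},"hand":{"type":"number"},"grip_force":{"type":"number"}},"required":["series"]}

```bash
mkdir -p pics; ls
python3 - <<'E'
from bench import *
import cv2
s=state();print(s)
for n in("top","side"):
    cv2.imwrite(f"pics/{n}0.png",read_camera(n)[:,:,::-1]);c=get_calibration(n);print(n,c)
E
```

```text
pics
{'t': 0.0, 'joint_positions': array([ 1.02251621,  0.42669834,  0.07383925,  1.60663241, -0.03408039,
        1.11079153, -0.0670837 ]), 'qd': array([-7.99513690e-05, -3.04447715e-04,  2.08581600e-03, -2.52158414e-04,
       -7.42517423e-04, -1.90548139e-03, -9.83782137e-04]), 'joint_torque': array([-3.06683278e-04, -9.35830593e+01,  3.66604194e+00, -4.54191363e+01,
       -4.88785235e-02,  1.99952343e-02,  1.39998069e-04]), 'tool_pos': array([ 0.26189506, -0.62163384,  0.20478652]), 'tcp_rot': array([ 9.80187059e-01,  1.98073031e-01, -1.76625456e-04, -6.10376491e-04]), 'wrist_force': array([-0.38389524,  0.57947551,  0.22098387]), 'ft_torque': array([-0.01905568, -0.00433191, -0.04220566]), 'grip_force': 0.0, 'grip_width': 0.9964602742396441}
top {'camera_matrix': array([[596.88543779,   0.        , 311.86093317],
       [  0.        , 596.88543779, 234.02043581],
       [  0.        ,   0.        ,   1.        ]]), 'k1': 0.013546022998553757, 'camera_from_world': array([[-0.00490503, -0.9998573 , -0.01616542, -0.03332963],
       [-0.99170268,  0.0069404 , -0.1283652 ,  0.56802758],
       [ 0.12845908,  0.01540165, -0.99159521,  1.268115  ],
       [ 0.        ,  0.        ,  0.        ,  1.        ]])}
side {'camera_matrix': array([[440.5161055 ,   0.        , 321.95078004],
       [  0.        , 440.5161055 , 241.17834498],
       [  0.        ,   0.        ,   1.        ]]), 'k1': -0.02680130486196528, 'camera_from_world': array([[-0.85761313, -0.51402005, -0.01682569,  0.46217555],
       [-0.35927479,  0.62219735, -0.69555164,  0.28733828],
       [ 0.36799639, -0.59046917, -0.71827907,  0.67201686],
       [ 0.        ,  0.        ,  0.        ,  1.        ]])}
```

View pics/top0.png

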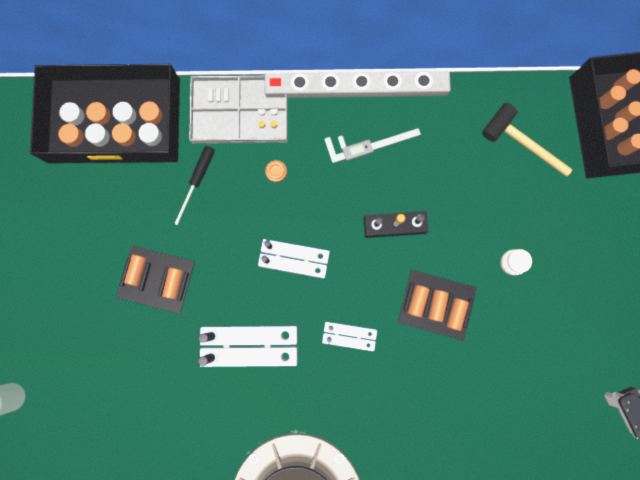

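View pics/side0.png

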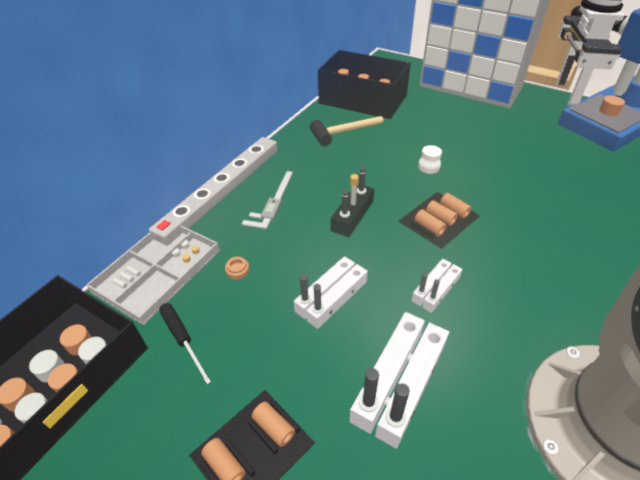

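The top view shows the middle-sized cradle at about (293,258), with posts on the left and eyelets on the right at (321,256) and (318,270). The stand is at (396,223), with pins at (376,223) and (418,221) and the drift between them. There are 5 bushes: two in the left tray at (135,270) and (172,283), and three in the right tray at (419,301), (439,306) and (458,314).

```bash
cat > h.py <<'E'
import numpy as np, cv2
from bench import *
def ray(n,uv):
    c=get_calibration(n);T=c["camera_from_world"];R=T[:3,:3]
    p=cv2.undistortPoints(np.float64(uv).reshape(-1,1,2),c["camera_matrix"],np.array([c["k1"],0,0,0.]))[:,0]
    return -R.T@T[:3,3], np.c_[p,np.ones(len(p))]@R
def onplane(n,uv,z):
    o,d=ray(n,uv);return o+d*((z-o[2])/d[:,2])[:,None]
def proj(n,P):
    c=get_calibration(n);T=c["camera_from_world"]
    rv=cv2.Rodrigues(T[:3,:3])[0]
    return cv2.projectPoints(np.float64(P).reshape(-1,1,3),rv,T[:3,3],c["camera_matrix"],np.array([c["k1"],0,0,0.]))[0][:,0]
def blobs(m,amin=20):
    n,l,s,c=cv2.connectedComponentsWithStats(m.astype(np.uint8))
    return [(s[i],c[i],l==i) for i in range(1,n) if s[i,4]>=amin]
E
python3 - <<'E'
from h import *
a=cv2.imread("pics/top0.png")
c1=cv2.resize(a[228:292,248:344],None,fx=6,fy=6,interpolation=cv2.INTER_CUBIC)
c2=cv2.resize(a[196:250,352:440],None,fx=6,fy=6,interpolation=cv2.INTER_CUBIC)
w=800;o=np.zeros((c1.shape[0]+0,c1.shape[1],3),np.uint8)
cv2.imwrite("pics/cr.png",c1);cv2.imwrite("pics/st.png",c2)
hsv=cv2.cvtColor(a,cv2.COLOR_BGR2HSV)
m=(hsv[...,2]>150)&(hsv[...,1]<60);m[:235]=0;m[285:]=0;m[:,:250]=0;m[:,335:]=0
for s,c,l in blobs(m,100):print(s,c)
m=((hsv[...,0]<20)&(hsv[...,1]>110)&(hsv[...,2]>90))
m[:240]=0;m[350:]=0
for s,c,l in blobs(m,80):print('bush',s,c)
E
```

```text
[ 258  239   72   40 1816] [294.00770925 258.56332599]
bush [124 255  22  31 349] [134.90544413 269.92550143]
bush [162 268  21  31 338] [172.23372781 282.92011834]
bush [408 285  22  32 374] [418.54545455 300.51871658]
bush [429 290  20  32 376] [438.48138298 305.31117021]
bush [447 298  22  33 377] [457.50397878 314.03448276]
```

View pics/cr.png

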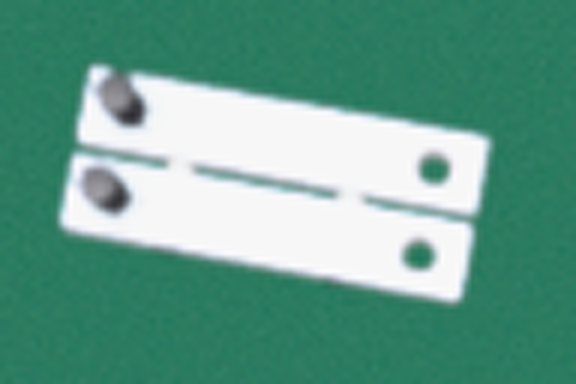

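View pics/st.png

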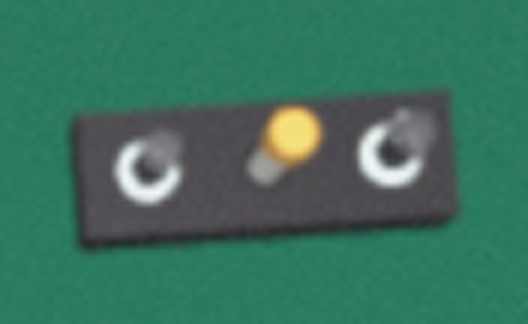

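```bash
cat > meas.py <<'E'
from h import *
K=6
def up(a,x0,y0,x1,y1):return cv2.resize(a[y0:y1,x0:x1],None,fx=K,fy=K,interpolation=cv2.INTER_CUBIC)
def topx(p,x0,y0):return (np.float64(p).reshape(-1,2)+.5)/K-.5+[x0,y0]
def cradle(a):
    c=up(a,248,228,344,292);g=c.min(2) # min channel: white vs green
    m=(g>160).astype(np.uint8);m=cv2.morphologyEx(m,cv2.MORPH_CLOSE,np.ones((25,25)))
    k=max(cv2.findContours(m,0,cv2.CHAIN_APPROX_NONE)[0],key=cv2.contourArea)
    P=onplane("top",topx(k,248,228),.034)[:,:2]
    r=cv2.minAreaRect(np.float32(P*1000));b=cv2.boxPoints(r);return r,b,c
E
python3 - <<'E'
from meas import *
a=cv2.imread("pics/top0.png")
o,_=ray("top",[[320,240]]);print("cam",o,ray("side",[[320,240]])[0])
r,b,c=cradle(a);print(r,b)
# holes
g=c.min(2);m=(g<150).astype(np.uint8)
for s,ce,l in blobs(m,300):
    if s[0]>380 and s[2]<60:print("hole",s,onplane("top",topx(ce,248,228),.034)[0]*1000)
e=[]
# stand
c=up(a,352,196,440,250);m=(c[:,:,1]-c[:,:,2].astype(int)>30)==0
m=cv2.morphologyEx(m.astype(np.uint8),cv2.MORPH_OPEN,np.ones((9,9)))
k=max(cv2.findContours(m,0,cv2.CHAIN_APPROX_NONE)[0],key=cv2.contourArea)
r=cv2.minAreaRect(np.float32(onplane("top",topx(k,352,196),.04)[:,:2]*1000));print("stand",r)
m=c.min(2)>150
for s,ce,l in blobs(m,300):
    k=max(cv2.findContours(l.astype(np.uint8),0,cv2.CHAIN_APPROX_NONE)[0],key=cv2.contourArea)
    P=onplane("top",topx(k,352,196),.045)[:,:2]*1000
    h=cv2.convexHull(np.float32(P));print("collar",s,cv2.minEnclosingCircle(h),cv2.minAreaRect(h))
m=((c[:,:,2].astype(int)-c[:,:,0])>60)
for s,ce,l in blobs(m,300):print("brass",s,onplane("top",topx(ce,352,196),.114)[0]*1000)
# bushes
hsv=cv2.cvtColor(a,cv2.COLOR_BGR2HSV)
m=((hsv[...,0]<20)&(hsv[...,1]>110)&(hsv[...,2]>90));m[:240]=0;m[350:]=0
for s,ce,l in blobs(m,80):
    ys,xs=np.where(l);P=onplane("top",np.c_[xs,ys],.022)[:,:2]*1000
    (cx,cy),(w,h),an=cv2.minAreaRect(np.float32(P));cc,V=np.linalg.eigh(np.cov(P.T))
    v=V[:,1];print("bush",P.mean(0).round(1),w,h,np.degrees(np.arctan2(v[1],v[0])).round(1))
E
```

```text
cam [ 0.40025011 -0.05679828  1.32983294] [0.25230144 0.45559162 0.69033068]
((515.5390625, 4.153167724609375), (148.6233367919922, 61.53937530517578), 79.37223052978516) [[471.59204  -63.208984]
 [532.0758   -74.55855 ]
 [559.4861    71.51532 ]
 [499.00232   82.86488 ]]
hole [420 156  29  28 644] [520.09999127 -53.98744738  34.        ]
hole [404 242  31  28 671] [488.86122678 -48.24114389  34.        ]
stand ((588.5967407226562, -219.35922241210938), (49.541725158691406, 138.03485107421875), 3.4290757179260254)
collar [ 359  125   62   61 1728] ((592.6917724609375, -264.021728515625), 11.71002197265625) ((590.9969482421875, -262.2384948730469), (23.177947998046875, 17.62162971496582), 43.54428482055664)
collar [ 116  143   64   60 1778] ((587.6359252929688, -176.52413940429688), 11.73202133178711) ((585.8639526367188, -175.09690856933594), (22.908430099487305, 18.581087112426758), 55.329612731933594)
brass [ 263  107   59   58 2593] [ 589.56944153 -219.77320491  114.        ]
bush [492.8 353.3] 33.30031204223633 64.55607604980469 165.8
bush [463.7 270.3] 32.206302642822266 64.3538589477539 168.4
bush [ 422.5 -267.4] 32.62469482421875 65.93962860107422 162.1
bush [ 412.  -310.1] 33.09069061279297 66.10782623291016 166.3
bush [ 393.1 -350.4] 33.58785629272461 65.76741790771484 162.1
```

```bash
cat > plan.py <<'E'
import sys
from h import *
from scipy.spatial.transform import Rotation as Ro
# args: x y z(mm) psi(deg, tool-y yaw) [...more waypoints]; prints shift mm & rotvec deg in current tool frame
s=state();R0=Ro.from_quat(s["tcp_rot"]);p=s["tool_pos"]
y=R0.as_matrix()[:,1]
print("t",round(s["t"],2),"pos",(p*1000).round(1),"psi",np.degrees(np.arctan2(y[1],y[0])).round(2),"F",s["wrist_force"].round(1),"w",round(s["grip_width"]*94,1),"gf",round(s["grip_force"],1))
v=[float(i) for i in sys.argv[1:]]
for x,yy,z,ps in np.reshape(v,(-1,4)):
    a=np.radians(ps);Y=np.array([np.cos(a),np.sin(a),0]);Z=np.array([0,0,-1.]);X=np.cross(Y,Z)
    R=Ro.from_matrix(np.c_[X,Y,Z])
    print((R0.inv().apply(np.array([x,yy,z])/1000-p)*1000).round(1),np.degrees((R0.inv()*R).as_rotvec()).round(2))
E
python3 plan.py 587.4 -176.3 150 3.3 587.4 -176.3 59 3.3
```

```text
t 0.1 pos [ 262.  -621.7  204.9] psi -67.15 F [ 0.7 -0.2  1.2] w 94.2 gf 0.0
[ 472.8 -284.    55.2] [-6.000e-02 -4.000e-02 -7.045e+01]
[ 472.8 -283.9  146.2] [-6.000e-02 -4.000e-02 -7.045e+01]
```

>>> send_rows --series '[[[0.4728, -0.284, 0.055, 0, 0, -70.45], [0.4728, -0.284, 0.055, 0, 0, -70.45], [0.4728, -0.284, 0.055, 0, 0, -70.45], [0.4728, -0.284, 0.055, 0, 0, -70.45], [0.4728, -0.284, 0.055, 0, 0, -70.45], [0.4728, -0.284, 0.055, 0, 0, -70.45], [0.4728, -0.284, 0.055, 0, 0, -70.45], [0.4728, -0.284, 0.055, 0, 0, -70.45]]]' --hand -1 --grip_force 30

```text
t: 1.1
tool_pos: [0.5564, -0.2188, 0.1556]
tcp_rot: [0.686, 0.728, -0.0, -0.0]
wrist_force: [0.7, -0.6, 0.6]
grip_width: 1.0
grip_force: 0.0
```

```bash
python3 plan.py 587.4 -176.3 150 3.3 587.4 -176.3 59 3.3
```

```text
t 1.1 pos [ 556.4 -218.8  155.6] psi 3.37 F [ 0.7 -0.6  0.6] w 94.0 gf 0.0
[40.6 33.5  5.6] [-0.01 -0.01  0.07]
[40.6 33.5 96.6] [-0.01 -0.01  0.07]
```

>>> send_rows --series '[[[0.03, 0.025, 0.005, 0, 0, 0], [0.03, 0.025, 0.005, 0, 0, 0], [0.03, 0.025, 0.005, 0, 0, 0]]]'

```text
t: 1.48
tool_pos: [0.5783, -0.1896, 0.1506]
tcp_rot: [0.687, 0.727, -0.0, -0.0]
wrist_force: [0.5, -0.4, -0.8]
grip_width: 0.999
grip_force: 0.0
```

```bash
python3 plan.py 587.4 -176.3 150 3.3 587.4 -176.3 59 3.3
```

```text
t 1.48 pos [ 578.3 -189.6  150.6] psi 3.27 F [ 0.5 -0.4 -0.8] w 93.9 gf 0.0
[12.8  9.8  0.6] [-0.05  0.01 -0.03]
[12.8  9.9 91.6] [-0.05  0.01 -0.03]
```

>>> send_rows --series '[[[0.0125, 0.01, 0, 0, 0, 0], [0.0125, 0.01, 0.001, 0, 0, 0], [0.0125, 0.01, 0.001, 0, 0, 0], [0.0125, 0.01, 0.001, 0, 0, 0]]]'

```text
t: 1.98
tool_pos: [0.5879, -0.1763, 0.1499]
tcp_rot: [0.687, 0.727, -0.0, -0.0]
wrist_force: [-0.0, 0.5, 0.7]
grip_width: 0.999
grip_force: 0.0
```

```bash
python3 plan.py 587.4 -176.3 150 3.3 587.4 -176.3 59 3.3
```

```text
t 1.98 pos [ 587.9 -176.3  149.9] psi 3.26 F [-0.   0.5  0.7] w 93.9 gf 0.0
[ 0.  -0.5 -0.1] [-0.01  0.   -0.04]
[ 0.  -0.5 90.9] [-0.01  0.   -0.04]
```

>>> send_rows --series '[[[0, -0.0005, 0.04, 0, 0, 0], [0, -0.0005, 0.08, 0, 0, 0], [0, -0.0005, 0.091, 0, 0, 0], [0, -0.0005, 0.091, 0, 0, 0], [0, -0.0005, 0.091, 0, 0, 0]]]'

```text
t: 2.6
tool_pos: [0.5886, -0.1761, 0.0604]
tcp_rot: [0.687, 0.727, 0.0, 0.001]
wrist_force: [-0.6, -0.1, -0.1]
grip_width: 0.998
grip_force: 0.0
```

>>> send_rows --series '[[[0, 0, 0, 0, 0, 0], [0, 0, 0, 0, 0, 0], [0, 0, 0, 0, 0, 0], [0, 0, 0, 0, 0, 0], [0, 0, 0, 0, 0, 0], [0, 0, 0, 0, 0, 0]]]' --hand 1

```text
t: 3.35
tool_pos: [0.5877, -0.1759, 0.0588]
tcp_rot: [0.686, 0.727, 0.0, -0.0]
wrist_force: [-0.2, -0.0, -0.8]
grip_width: 0.4
grip_force: 0.0
```

```bash
python3 plan.py 587.4 -176.3 150 3.3; python3 -c "
from h import *
a=read_camera('side')[...,::-1];b=read_camera('top')[...,::-1]
cv2.imwrite('pics/s1.png',a);cv2.imwrite('pics/t1.png',b)
cv2.imwrite('pics/g1.png',np.hstack([cv2.resize(a[150:250,300:400],None,fx=4,fy=4),cv2.resize(b[170:270,350:450],None,fx=4,fy=4)]))"
```

```text
t 3.35 pos [ 587.7 -175.9   58.8] psi 3.3 F [-0.2 -0.  -0.8] w 37.6 gf 0.0
[ -0.4  -0.3 -91.2] [-0.   -0.01 -0.  ]
```

View pics/g1.png

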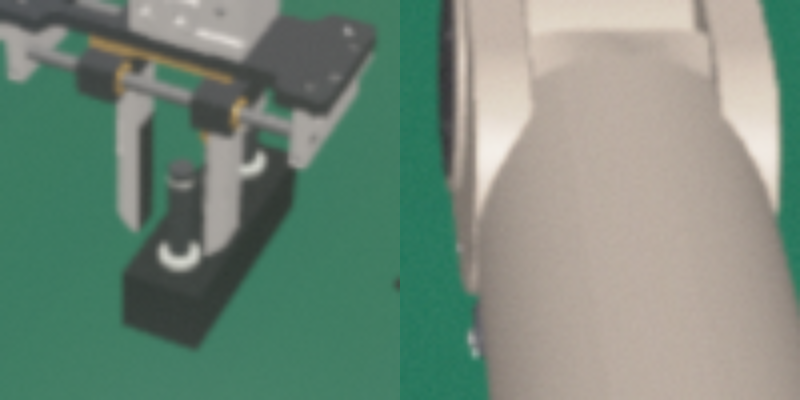

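The side view shows the left pin upright at about (345,200), with the fingers still closing on both sides of it. The arm hides it in the top view.

>>> send_rows --series '[[[0, 0, 0, 0, 0, 0], [0, 0, 0, 0, 0, 0], [0, 0, 0, 0, 0, 0], [0, 0, 0, 0, 0, 0], [0, 0, 0, 0, 0, 0]]]' --hand 1

```text
t: 4.08
tool_pos: [0.5876, -0.1759, 0.0589]
tcp_rot: [0.686, 0.727, 0.0, -0.0]
wrist_force: [-0.1, -0.4, 0.1]
grip_width: 0.144
grip_force: 30.0
```

```bash
python3 plan.py 587.4 -176.3 150 3.3
```

```text
t 4.08 pos [ 587.6 -175.9   58.9] psi 3.3 F [-0.1 -0.4  0.1] w 13.6 gf 30.0
[ -0.4  -0.3 -91.1] [-0. -0. -0.]
```

>>> send_rows --series '[[[0, 0, -0.03, 0, 0, 0], [0, 0, -0.07, 0, 0, 0], [0, 0, -0.07, 0, 0, 0], [0, 0, -0.07, 0, 0, 0]]]'

```text
t: 4.58
tool_pos: [0.5873, -0.1759, 0.1284]
tcp_rot: [0.687, 0.727, -0.0, -0.0]
wrist_force: [0.5, -0.7, -1.6]
grip_width: 0.144
grip_force: 30.0
```

```bash
python3 plan.py 521 -53.9 120 79.5
```

```text
t 4.58 pos [ 587.3 -175.9  128.4] psi 3.29 F [ 0.5 -0.7 -1.6] w 13.5 gf 30.0
[125.6 -59.2   8.4] [-2.000e-02 -2.000e-02 -7.621e+01]
```

>>> send_rows --series '[[[0.1256, -0.0592, 0.0085, 0, 0, -76.2], [0.1256, -0.0592, 0.0085, 0, 0, -76.2], [0.1256, -0.0592, 0.0085, 0, 0, -76.2], [0.1256, -0.0592, 0.0085, 0, 0, -76.2], [0.1256, -0.0592, 0.0085, 0, 0, -76.2], [0.1256, -0.0592, 0.0085, 0, 0, -76.2], [0.1256, -0.0592, 0.0085, 0, 0, -76.2], [0.1256, -0.0592, 0.0085, 0, 0, -76.2]]]'

```text
t: 5.58
tool_pos: [0.5207, -0.0539, 0.1193]
tcp_rot: [0.092, 0.996, 0.0, -0.001]
wrist_force: [0.6, -0.0, -0.6]
grip_width: 0.143
grip_force: 30.0
```

>>> send_rows --series '[[[0, 0, 0, 0, 0, 0], [0, 0, 0, 0, 0, 0], [0, 0, 0, 0, 0, 0], [0, 0, 0, 0, 0, 0]]]'

```text
t: 6.08
tool_pos: [0.5213, -0.0539, 0.1204]
tcp_rot: [0.092, 0.996, -0.0, 0.0]
wrist_force: [0.0, 0.9, -0.0]
grip_width: 0.14
grip_force: 30.0
```

```bash
python3 plan.py 521 -53.9 85 79.5;  python3 -c "
from h import *
a=read_camera('side')[...,::-1];b=read_camera('top')[...,::-1]
cv2.imwrite('pics/s2.png',a);cv2.imwrite('pics/t2.png',b)
cv2.imwrite('pics/g2.png',np.hstack([cv2.resize(a[220:345,270:395],None,fx=4,fy=4,interpolation=2),cv2.resize(b[208:308,240:340],None,fx=3,fy=5)]))"
```

```text
t 6.08 pos [521.3 -53.9 120.4] psi 79.47 F [ 0.   0.9 -0. ] w 13.1 gf 30.0
[ 0.3 -0.1 35.4] [-0.    0.   -0.03]
```

View pics/g2.png

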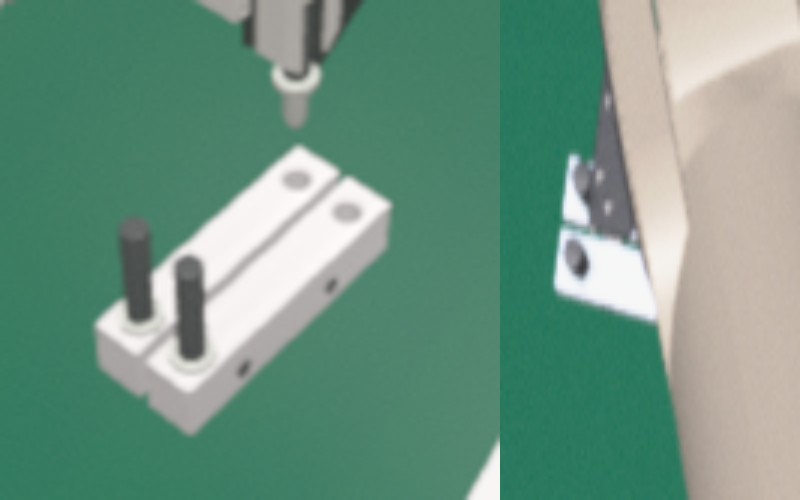

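The side view shows the pin hanging over the far eyelet. The tip is at about (343.7,251.5) and the hole centre at about (344,265).

```bash
python3 -c "
from meas import *
print(proj('side',[[.5213,-.0539,.0715],[.5213,-.0539,.0715+.030],[.521,-.0539,.034],[.4896,-.0481,.034]]))
a=cv2.imread('pics/s2.png');c=up(a,325,255,370,285);g=c.max(2)
m=g<cv2.GaussianBlur(g,(0,0),40).astype(int)-25
m=(g<205)&(g>100)
for s,ce,l in blobs(m,200):print(s,topx(ce,325,255))
c=up(a,325,230,365,258);m=(c.astype(int)[...,1]-c[...,2]<25)
for s,ce,l in blobs(m,200):
  for v in (100,110,120,130,135,138,140,145): 
    x=np.where(l[v])[0]; print(topx([[x.min() if len(x) else 0,v],[x.max() if len(x) else 0,v]],325,230).round(2).tolist())
"
```

```text
[[343.65581185 249.93243852]
 [343.95420761 238.99051535]
 [343.43543675 262.90478661]
 [356.1260625  270.94052102]]
[    0     0   270   180 22608] [[350.39567115 265.62941584]]
[ 96  48  39  25 757] [[343.79689564 264.54722589]]
[171  96  40  26 818] [[356.33618582 272.6505705 ]]
[[340.25, 246.25], [346.42, 246.25]]
[[340.25, 247.92], [346.25, 247.92]]
[[340.92, 249.58], [345.75, 249.58]]
[[342.25, 251.25], [344.42, 251.25]]
[[324.58, 252.08], [324.58, 252.08]]
[[324.58, 252.58], [324.58, 252.58]]
[[324.58, 252.92], [324.58, 252.92]]
[[324.58, 253.75], [324.58, 253.75]]
[[324.58, 246.25], [324.58, 246.25]]
[[324.58, 247.92], [324.58, 247.92]]
[[324.58, 249.58], [324.58, 249.58]]
[[324.58, 251.25], [324.58, 251.25]]
[[324.58, 252.08], [324.58, 252.08]]
[[324.58, 252.58], [324.58, 252.58]]
[[324.58, 252.92], [324.58, 252.92]]
[[324.58, 253.75], [324.58, 253.75]]
```

```bash
python3 plan.py 519.6 -53.4 76 79.5
```

```text
t 6.17 pos [521.4 -53.9 120.4] psi 79.48 F [-0.6 -0.3 -0.8] w 13.3 gf 30.0
[ 1.8  0.2 44.4] [-0.    0.01 -0.02]
```

>>> send_rows --series '[[[0.0015, 0, 0.02, 0, 0, 0], [0.0015, 0, 0.03, 0, 0, 0], [0.0015, 0, 0.036, 0, 0, 0], [0.0015, 0, 0.039, 0, 0, 0], [0.0015, 0, 0.041, 0, 0, 0], [0.0015, 0, 0.042, 0, 0, 0], [0.0015, 0, 0.042, 0, 0, 0]]]'

```text
t: 7.05
tool_pos: [0.5199, -0.0537, 0.0785]
tcp_rot: [0.092, 0.996, 0.0, 0.0]
wrist_force: [0.2, -0.0, -0.4]
grip_width: 0.144
grip_force: 30.0
```

```bash
python3 plan.py 519.6 -53.4 76 79.5
```

```text
t 7.05 pos [519.9 -53.7  78.5] psi 79.49 F [ 0.2 -0.  -0.4] w 13.5 gf 30.0
[0.4 0.2 2.5] [ 0.    0.01 -0.01]
```

Tip is 4 mm in, no contact. Continue.

>>> send_rows --series '[[[0, 0, 0.002, 0, 0, 0], [0, 0, 0.004, 0, 0, 0], [0, 0, 0.006, 0, 0, 0], [0, 0, 0.008, 0, 0, 0], [0, 0, 0.01, 0, 0, 0], [0, 0, 0.01, 0, 0, 0]]]'

```text
t: 7.8
tool_pos: [0.5198, -0.0536, 0.0682]
tcp_rot: [0.092, 0.996, 0.0, -0.0]
wrist_force: [-0.1, -0.9, -1.2]
grip_width: 0.145
grip_force: 30.0
```

```bash
python3 plan.py 519.6 -53.4 53 79.5
```

```text
t 7.8 pos [519.8 -53.6  68.2] psi 79.5 F [-0.1 -0.9 -1.2] w 13.6 gf 30.0
[ 0.2  0.2 15.2] [ 0.   -0.01 -0.  ]
```

>>> send_rows --series '[[[0, 0, 0.004, 0, 0, 0], [0, 0, 0.008, 0, 0, 0], [0, 0, 0.012, 0, 0, 0], [0, 0, 0.014, 0, 0, 0], [0, 0, 0.015, 0, 0, 0], [0, 0, 0.0155, 0, 0, 0], [0, 0, 0.0155, 0, 0, 0]]]'

```text
t: 8.68
tool_pos: [0.5199, -0.0536, 0.0529]
tcp_rot: [0.092, 0.996, 0.0, 0.0]
wrist_force: [0.5, 0.2, -0.5]
grip_width: 0.144
grip_force: 30.0
```

```bash
python3 plan.py 519.6 -53.4 53 79.5
```

```text
t 8.68 pos [519.9 -53.6  52.9] psi 79.5 F [ 0.5  0.2 -0.5] w 13.5 gf 30.0
[ 0.3  0.2 -0.1] [ 0.    0.01 -0.  ]
```

>>> send_rows --series '[[[0, 0, 0, 0, 0, 0], [0, 0, 0, 0, 0, 0], [0, 0, 0, 0, 0, 0], [0, 0, -0.04, 0, 0, 0], [0, 0, -0.09, 0, 0, 0], [0, 0, -0.13, 0, 0, 0], [0, 0, -0.13, 0, 0, 0], [0, 0, -0.13, 0, 0, 0]]]' --hand -1

```text
t: 9.68
tool_pos: [0.5195, -0.0539, 0.1824]
tcp_rot: [0.092, 0.996, -0.0, -0.0]
wrist_force: [-0.1, 0.5, -0.2]
grip_width: 0.955
grip_force: 0.0
```

```bash
python3 plan.py 592.5 -263.7 150 3.3
```

```text
t 9.68 pos [519.5 -53.9 182.4] psi 79.48 F [-0.1  0.5 -0.2] w 89.8 gf 0.0
[-110.1 -193.    32.4] [-3.000e-02 -1.000e-02  7.618e+01]
```

>>> send_rows --series '[[[-0.11, -0.193, 0.0325, 0, 0, 76.2], [-0.11, -0.193, 0.0325, 0, 0, 76.2], [-0.11, -0.193, 0.0325, 0, 0, 76.2], [-0.11, -0.193, 0.0325, 0, 0, 76.2], [-0.11, -0.193, 0.0325, 0, 0, 76.2], [-0.11, -0.193, 0.0325, 0, 0, 76.2], [-0.11, -0.193, 0.0325, 0, 0, 76.2], [-0.11, -0.193, 0.0325, 0, 0, 76.2]]]'

```text
t: 10.68
tool_pos: [0.5923, -0.263, 0.1488]
tcp_rot: [0.686, 0.727, -0.001, -0.001]
wrist_force: [-1.0, 0.4, -0.4]
grip_width: 1.0
grip_force: 0.0
```

>>> send_rows --series '[[[0, 0, 0, 0, 0, 0], [0, 0, 0, 0, 0, 0], [0, 0, 0, 0, 0, 0]]]'

```text
t: 11.05
tool_pos: [0.5927, -0.2635, 0.1502]
tcp_rot: [0.686, 0.728, 0.0, -0.0]
wrist_force: [-0.1, -0.6, -0.4]
grip_width: 1.0
grip_force: 0.0
```

```bash
python3 plan.py 592.5 -263.7 59 3.3
```

```text
t 11.05 pos [ 592.7 -263.5  150.2] psi 3.36 F [-0.1 -0.6 -0.4] w 94.0 gf 0.0
[-0.2 -0.2 91.2] [-0.01 -0.01  0.06]
```

>>> send_rows --series '[[[0, 0, 0.04, 0, 0, 0], [0, 0, 0.08, 0, 0, 0], [0, 0, 0.091, 0, 0, 0], [0, 0, 0.091, 0, 0, 0], [0, 0, 0.091, 0, 0, 0]]]'

```text
t: 11.68
tool_pos: [0.5938, -0.2638, 0.061]
tcp_rot: [0.686, 0.727, 0.0, 0.001]
wrist_force: [0.3, -0.3, -0.1]
grip_width: 1.003
grip_force: 0.0
```

>>> send_rows --series '[[[0, 0, 0, 0, 0, 0], [0, 0, 0, 0, 0, 0], [0, 0, 0, 0, 0, 0], [0, 0, 0, 0, 0, 0], [0, 0, 0, 0, 0, 0], [0, 0, 0, 0, 0, 0], [0, 0, 0, 0, 0, 0], [0, 0, 0, 0, 0, 0]]]' --hand 1

```text
t: 12.68
tool_pos: [0.5928, -0.2634, 0.0593]
tcp_rot: [0.686, 0.727, 0.0, -0.0]
wrist_force: [0.3, -0.2, -0.0]
grip_width: 0.185
grip_force: 0.0
```

>>> send_rows --series '[[[0, 0, 0, 0, 0, 0], [0, 0, 0, 0, 0, 0], [0, 0, 0, 0, 0, 0], [0, 0, 0, 0, 0, 0]]]' --hand 1

```text
t: 13.18
tool_pos: [0.5928, -0.2634, 0.0594]
tcp_rot: [0.686, 0.727, 0.0, -0.0]
wrist_force: [-0.8, 0.5, 0.1]
grip_width: 0.143
grip_force: 30.0
```

```bash
python3 plan.py 592.5 -263.7 59 3.3
```

```text
t 13.18 pos [ 592.8 -263.4   59.4] psi 3.3 F [-0.8  0.5  0.1] w 13.4 gf 30.0
[-0.2 -0.3  0.4] [-0. -0. -0.]
```

>>> send_rows --series '[[[0, 0, -0.03, 0, 0, 0], [0, 0, -0.08, 0, 0, 0], [0, 0, -0.13, 0, 0, 0], [0, 0, -0.13, 0, 0, 0], [0, 0, -0.13, 0, 0, 0]]]'

```text
t: 13.8
tool_pos: [0.5925, -0.2634, 0.1888]
tcp_rot: [0.686, 0.727, -0.0, -0.0]
wrist_force: [-0.6, 0.2, -1.0]
grip_width: 0.146
grip_force: 30.0
```

```bash
python3 plan.py 488.5 -47.8 186 79.5
```

```text
t 13.8 pos [ 592.5 -263.4  188.8] psi 3.29 F [-0.6  0.2 -1. ] w 13.7 gf 30.0
[221.3 -91.4   2.9] [-2.000e-02 -2.000e-02 -7.621e+01]
```

>>> send_rows --series '[[[0.2213, -0.0914, 0.003, 0, 0, -76.2], [0.2213, -0.0914, 0.003, 0, 0, -76.2], [0.2213, -0.0914, 0.003, 0, 0, -76.2], [0.2213, -0.0914, 0.003, 0, 0, -76.2], [0.2213, -0.0914, 0.003, 0, 0, -76.2], [0.2213, -0.0914, 0.003, 0, 0, -76.2], [0.2213, -0.0914, 0.003, 0, 0, -76.2], [0.2213, -0.0914, 0.003, 0, 0, -76.2]]]'

```text
t: 14.8
tool_pos: [0.4881, -0.0478, 0.1852]
tcp_rot: [0.092, 0.996, 0.0, -0.001]
wrist_force: [-0.1, 0.2, -0.2]
grip_width: 0.142
grip_force: 30.0
```

>>> send_rows --series '[[[0, 0, 0, 0, 0, 0], [0, 0, 0.04, 0, 0, 0], [0, 0, 0.07, 0, 0, 0], [0, 0, 0.09, 0, 0, 0], [0, 0, 0.09, 0, 0, 0], [0, 0, 0.09, 0, 0, 0]]]'

```text
t: 15.55
tool_pos: [0.4892, -0.0477, 0.097]
tcp_rot: [0.092, 0.996, 0.0, 0.0]
wrist_force: [-0.1, -0.4, 0.4]
grip_width: 0.144
grip_force: 30.0
```

```bash
python3 plan.py 488.5 -47.8 79 79.5;  python3 -c "
from meas import *
a=read_camera('side')[...,::-1]
cv2.imwrite('pics/s3.png',a)
cv2.imwrite('pics/g3.png',cv2.resize(a[220:300,310:400],None,fx=6,fy=6,interpolation=2))"
```

```text
t 15.55 pos [489.2 -47.7  97. ] psi 79.43 F [-0.1 -0.4  0.4] w 13.5 gf 30.0
[ 0.7 -0.3 18. ] [ 0.01  0.03 -0.07]
```

View pics/g3.png

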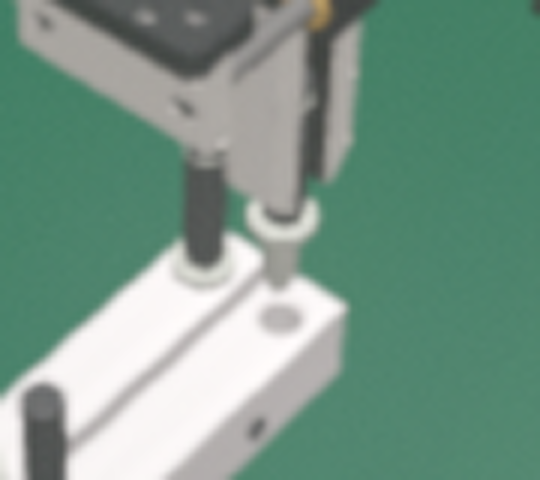

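The side view shows the far pin with its collar on the bar, at crop (205,270). The second pin's tip is straight above the near eyelet, at crop (282,318).

>>> send_rows --series '[[[0.0007, -0.0003, 0.01, 0, 0, 0], [0.0007, -0.0003, 0.018, 0, 0, 0], [0.0007, -0.0003, 0.021, 0, 0, 0], [0.0007, -0.0003, 0.024, 0, 0, 0], [0.0007, -0.0003, 0.027, 0, 0, 0], [0.0007, -0.0003, 0.028, 0, 0, 0], [0.0007, -0.0003, 0.028, 0, 0, 0]]]'

```text
t: 16.48
tool_pos: [0.4881, -0.0479, 0.0684]
tcp_rot: [0.092, 0.996, 0.0, -0.0]
wrist_force: [0.5, 0.3, -0.7]
grip_width: 0.141
grip_force: 30.0
```

```bash
python3 plan.py 488.5 -47.8 53.4 79.5
```

```text
t 16.48 pos [488.1 -47.9  68.4] psi 79.5 F [ 0.5  0.3 -0.7] w 13.3 gf 30.0
[-0.3  0.2 15. ] [ 0. -0. -0.]
```

>>> send_rows --series '[[[0, 0, 0.004, 0, 0, 0], [0, 0, 0.008, 0, 0, 0], [0, 0, 0.012, 0, 0, 0], [0, 0, 0.014, 0, 0, 0], [0, 0, 0.0145, 0, 0, 0], [0, 0, 0.015, 0, 0, 0], [0, 0, 0.015, 0, 0, 0]]]'

```text
t: 17.35
tool_pos: [0.4882, -0.0479, 0.0535]
tcp_rot: [0.092, 0.996, 0.0, 0.0]
wrist_force: [0.0, -0.7, -0.5]
grip_width: 0.147
grip_force: 30.0
```

>>> send_rows --series '[[[0, 0, 0, 0, 0, 0], [0, 0, 0, 0, 0, 0], [0, 0, 0, 0, 0, 0], [0, 0, -0.04, 0, 0, 0], [0, 0, -0.09, 0, 0, 0], [0, 0, -0.13, 0, 0, 0], [0, 0, -0.13, 0, 0, 0], [0, 0, -0.13, 0, 0, 0]]]' --hand -1

```text
t: 18.35
tool_pos: [0.4878, -0.0481, 0.1829]
tcp_rot: [0.092, 0.996, -0.0, -0.0]
wrist_force: [-0.2, -1.1, -1.1]
grip_width: 0.958
grip_force: 0.0
```

```bash
cat > bush.py <<'E'
from h import *
import sys
a=read_camera("top")[...,::-1];f=sys.argv[1];cv2.imwrite(f"pics/{f}t.png",a)
cv2.imwrite(f"pics/{f}s.png",read_camera("side")[...,::-1])
hsv=cv2.cvtColor(np.ascontiguousarray(a),cv2.COLOR_BGR2HSV)
m=((hsv[...,0]<20)&(hsv[...,1]>110)&(hsv[...,2]>90));m[:190]=0
for s,ce,l in blobs(m,80):
    ys,xs=np.where(l);P=onplane("top",np.c_[xs,ys],.022)[:,:2]*1000
    r=cv2.minAreaRect(np.float32(P));v=np.linalg.eigh(np.cov(P.T))[1][:,1]
    print("bush",P.mean(0).round(1),np.round(r[1],0),np.degrees(np.arctan(v[1]/v[0])).round(1),s[:4])
E
python3 bush.py b1; python3 plan.py 422.5 -267.4 150 -16;python3 -c "
from h import *
a=cv2.imread('pics/b1s.png');cv2.imwrite('pics/g4.png',a[150:350,250:500])"
```

```text
bush [492.6 353.5] [33. 65.] -14.9 [124 255  22  31]
bush [463.4 270.4] [32. 64.] -11.8 [162 268  21  31]
bush [ 422.4 -267.3] [32. 66.] -17.7 [408 285  22  32]
bush [ 412.1 -310.2] [33. 66.] -14.0 [429 290  20  32]
bush [ 393.3 -350.5] [33. 66.] -18.0 [447 298  22  33]
t 18.45 pos [487.5 -48.  182.3] psi 79.5 F [-0.1  0.1 -0.5] w 93.9 gf 0.0
[  23.8 -227.6   32.3] [-8.00e-02 -8.00e-02  9.55e+01]
```

View pics/b1s.png

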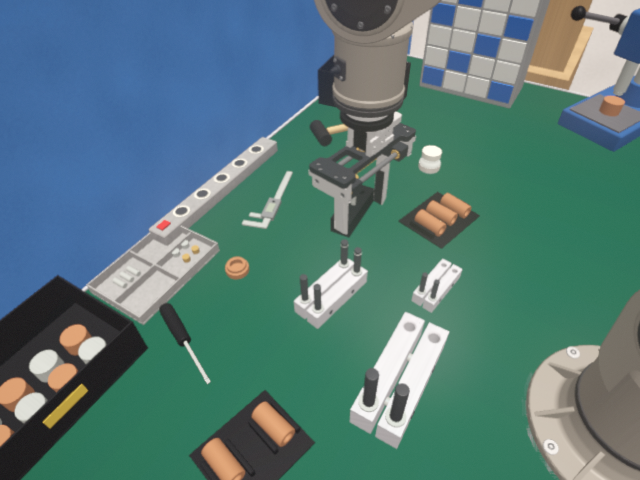

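Both pins are home and all 5 bushes are still in the trays. Next, the bushes.

>>> send_rows --series '[[[0.0238, -0.2276, 0.04, 0, 0, 97.2], [0.0238, -0.2276, 0.04, 0, 0, 97.2], [0.0238, -0.2276, 0.04, 0, 0, 97.2], [0.0238, -0.2276, 0.04, 0, 0, 97.2], [0.0238, -0.2276, 0.04, 0, 0, 97.2], [0.0238, -0.2276, 0.04, 0, 0, 97.2], [0.0238, -0.2276, 0.04, 0, 0, 97.2], [0.0238, -0.2276, 0.04, 0, 0, 97.2]]]'

```text
t: 19.45
tool_pos: [0.4227, -0.267, 0.1422]
tcp_rot: [0.748, 0.664, -0.0, -0.001]
wrist_force: [0.2, -0.4, 0.4]
grip_width: 0.998
grip_force: 0.0
```

>>> send_rows --series '[[[0, 0, 0.02, 0, 0, 8], [0, 0, 0.02, 0, 0, 11.5], [0, 0, 0.02, 0, 0, 11.5], [0, 0, 0.02, 0, 0, 11.5]]]'

```text
t: 19.95
tool_pos: [0.4231, -0.2672, 0.123]
tcp_rot: [0.808, 0.589, -0.0, -0.0]
wrist_force: [0.5, -0.1, -0.1]
grip_width: 1.001
grip_force: 0.0
```

```bash
python3 plan.py 422.4 -267.3 7 -17.7
```

```text
t 19.95 pos [ 423.1 -267.2  123. ] psi -17.85 F [ 0.5 -0.1 -0.1] w 94.1 gf 0.0
[ -0.3  -0.6 116. ] [-0.04 -0.01 -0.15]
```

>>> send_rows --series '[[[0, -0.0005, 0.05, 0, 0, 0], [0, -0.0005, 0.09, 0, 0, 0], [0, -0.0005, 0.11, 0, 0, 0], [0, -0.0005, 0.1155, 0, 0, 0], [0, -0.0005, 0.1155, 0, 0, 0], [0, -0.0005, 0.1155, 0, 0, 0]]]'

```text
t: 20.7
tool_pos: [0.4233, -0.2676, 0.0088]
tcp_rot: [0.809, 0.588, 0.0, 0.001]
wrist_force: [-0.2, 0.2, 0.7]
grip_width: 1.002
grip_force: 0.0
```

>>> send_rows --series '[[[0, 0, 0, 0, 0, 0], [0, 0, 0, 0, 0, 0], [0, 0, 0, 0, 0, 0], [0, 0, 0, 0, 0, 0], [0, 0, 0, 0, 0, 0], [0, 0, 0, 0, 0, 0], [0, 0, 0, 0, 0, 0]]]' --hand 1 --grip_force 25

```text
t: 21.58
tool_pos: [0.4225, -0.2672, 0.0079]
tcp_rot: [0.809, 0.588, -0.0, -0.0]
wrist_force: [-3.6, 1.3, 6.0]
grip_width: 0.682
grip_force: 25.0
```

```bash
python3 plan.py 422.4 -267.3 7 -17.7
```

```text
t 21.57 pos [ 422.5 -267.2    7.9] psi -17.95 F [-3.6  1.3  6. ] w 64.1 gf 25.0
[-0.1 -0.   0.9] [-0.03  0.   -0.25]
```

>>> send_rows --series '[[[0, 0, -0.03, 0, 0, 0], [0, 0, -0.08, 0, 0, 0], [0, 0, -0.13, 0, 0, 0], [0, 0, -0.13, 0, 0, 0]]]'

```text
t: 22.08
tool_pos: [0.4246, -0.2683, 0.1411]
tcp_rot: [0.809, 0.588, 0.001, 0.003]
wrist_force: [-0.0, 0.1, -3.2]
grip_width: 0.682
grip_force: 25.0
```

```bash
python3 plan.py 520.5 36.0 137 -10.5
```

```text
t 22.07 pos [ 424.6 -268.3  141.1] psi -17.96 F [-0.   0.1 -3.2] w 64.1 gf 25.0
[319.   -2.6   3.7] [ 0.33  0.1  -7.46]
```

>>> send_rows --series '[[[0.319, -0.001, 0.002, 0, 0, -7.5], [0.319, -0.001, 0.002, 0, 0, -7.5], [0.319, -0.001, 0.002, 0, 0, -7.5], [0.319, -0.001, 0.002, 0, 0, -7.5], [0.319, -0.001, 0.002, 0, 0, -7.5], [0.319, -0.001, 0.002, 0, 0, -7.5], [0.319, -0.001, 0.002, 0, 0, -7.5], [0.319, -0.001, 0.002, 0, 0, -7.5]]]'

```text
t: 23.08
tool_pos: [0.5195, 0.0351, 0.1352]
tcp_rot: [0.769, 0.639, -0.001, -0.0]
wrist_force: [0.2, -1.1, -2.2]
grip_width: 0.682
grip_force: 25.0
```

>>> send_rows --series '[[[0, 0, 0.01, 0, 0, 0], [0, 0, 0.02, 0, 0, 0], [0, 0, 0.03, 0, 0, 0], [0, 0, 0.03, 0, 0, 0], [0, 0, 0.03, 0, 0, 0]]]'

```text
t: 23.7
tool_pos: [0.5201, 0.0366, 0.1059]
tcp_rot: [0.769, 0.64, 0.0, -0.0]
wrist_force: [0.3, -0.9, -1.7]
grip_width: 0.679
grip_force: 25.0
```

```bash
python3 plan.py 520.5 36.0 38.5 -10.5
```

```text
t 23.7 pos [520.1  36.6 105.9] psi -10.45 F [ 0.3 -0.9 -1.7] w 63.8 gf 25.0
[-0.5  0.5 67.4] [-0.   -0.01  0.05]
```

>>> send_rows --series '[[[-0.0005, 0.0005, 0.02, 0, 0, 0], [-0.0005, 0.0005, 0.04, 0, 0, 0], [-0.0005, 0.0005, 0.055, 0, 0, 0], [-0.0005, 0.0005, 0.062, 0, 0, 0], [-0.0005, 0.0005, 0.066, 0, 0, 0], [-0.0005, 0.0005, 0.0675, 0, 0, 0], [-0.0005, 0.0005, 0.0675, 0, 0, 0]]]'

```text
t: 24.58
tool_pos: [0.5207, 0.036, 0.0387]
tcp_rot: [0.769, 0.64, 0.0, 0.0]
wrist_force: [-0.0, -0.5, -1.9]
grip_width: 0.677
grip_force: 25.0
```

```bash
python3 plan.py 520.5 36.0 38 -10.5
```

```text
t 24.57 pos [520.7  36.   38.7] psi -10.45 F [-0.  -0.5 -1.9] w 63.6 gf 25.0
[-0.  -0.2  0.7] [ 0.03 -0.01  0.05]
```

>>> send_rows --series '[[[0, 0, 0.0005, 0, 0, 0], [0, 0, 0.0005, 0, 0, 0], [0, 0, 0.0005, 0, 0, 0], [0, 0, 0.0005, 0, 0, 0], [0, 0, -0.04, 0, 0, 0], [0, 0, -0.09, 0, 0, 0], [0, 0, -0.11, 0, 0, 0], [0, 0, -0.11, 0, 0, 0]]]' --hand -1

```text
t: 25.58
tool_pos: [0.5214, 0.036, 0.1498]
tcp_rot: [0.769, 0.64, 0.001, 0.001]
wrist_force: [1.0, 1.2, -1.5]
grip_width: 0.997
grip_force: 0.0
```

```bash
python3 plan.py 463.5 270.4 120 -11.8 463.5 270.4 7 -11.8
```

```text
t 25.57 pos [521.4  36.  149.8] psi -10.46 F [ 1.   1.2 -1.5] w 93.7 gf 0.0
[220.  -99.6  29.6] [ 0.17 -0.03  1.34]
[220.  -99.9 142.6] [ 0.17 -0.03  1.34]
```

>>> send_rows --series '[[[0.22, -0.099, 0.03, 0, 0, 1.3], [0.22, -0.099, 0.03, 0, 0, 1.3], [0.22, -0.099, 0.03, 0, 0, 1.3], [0.22, -0.099, 0.03, 0, 0, 1.3], [0.22, -0.099, 0.03, 0, 0, 1.3], [0.22, -0.099, 0.03, 0, 0, 1.3], [0.22, -0.099, 0.03, 0, 0, 1.3], [0.22, -0.099, 0.03, 0, 0, 1.3]]]'

```text
t: 26.58
tool_pos: [0.4635, 0.2692, 0.1184]
tcp_rot: [0.776, 0.63, -0.0, 0.0]
wrist_force: [0.2, -0.5, -1.0]
grip_width: 1.0
grip_force: 0.0
```

```bash
python3 bush.py b2; python3 plan.py 463.5 270.4 7 -11.8;python3 -c "
from h import *
a=cv2.imread('pics/b2s.png');b=cv2.imread('pics/b2t.png');cv2.imwrite('pics/g5.png',np.hstack([cv2.resize(a[220:345,270:395],None,fx=3.2,fy=3.2,interpolation=2),cv2.resize(b[208:308,240:340],None,fx=4,fy=4)]))"
```

```text
bush [524.8  37.4] [29. 67.] -10.0 [270 239  18  32]
bush [469.6 280.6] [11. 61.] -12.5 [163 268  11  28]
bush [461.6 262.3] [17. 64.] -12.1 [168 269  15  30]
bush [ 412.  -310.1] [33. 66.] -13.9 [429 290  20  32]
bush [ 393.1 -350.4] [33. 66.] -17.8 [447 298  22  33]
t 26.68 pos [463.4 269.6 118.5] psi -11.82 F [-0.1  0.3  0. ] w 93.9 gf 0.0
[ 8.000e-01 -1.000e-01  1.115e+02] [ 0.02 -0.   -0.02]
```

View pics/g5.png

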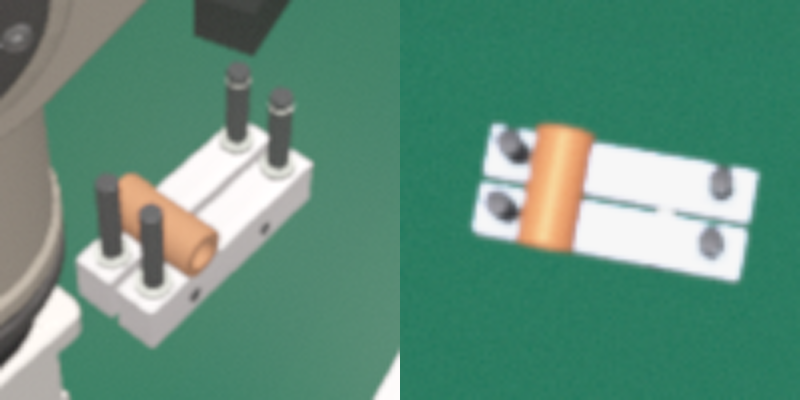

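The first bush lies against the posts, square and centred on the bars. The others are still in their trays, except that the arm hides the outer left one.

>>> send_rows --series '[[[0.0005, 0, 0.05, 0, 0, 0], [0.0005, 0, 0.09, 0, 0, 0], [0.0005, 0, 0.105, 0, 0, 0], [0.0005, 0, 0.111, 0, 0, 0], [0.0005, 0, 0.111, 0, 0, 0], [0.0005, 0, 0.111, 0, 0, 0]]]'

```text
t: 27.42
tool_pos: [0.4639, 0.2711, 0.0086]
tcp_rot: [0.776, 0.631, 0.001, 0.0]
wrist_force: [-1.0, -0.7, 0.2]
grip_width: 0.998
grip_force: 0.0
```

>>> send_rows --series '[[[0, 0, 0, 0, 0, 0], [0, 0, 0, 0, 0, 0], [0, 0, 0, 0, 0, 0], [0, 0, 0, 0, 0, 0], [0, 0, 0, 0, 0, 0], [0, 0, 0, 0, 0, 0], [0, 0, 0, 0, 0, 0]]]' --hand 1 --grip_force 25

```text
t: 28.3
tool_pos: [0.4632, 0.2708, 0.0075]
tcp_rot: [0.776, 0.631, 0.0, 0.0]
wrist_force: [-1.2, -0.7, 4.6]
grip_width: 0.68
grip_force: 25.0
```

```bash
python3 plan.py 508.6 -28.3 150 -10.5
```

```text
t 28.3 pos [463.2 270.8   7.5] psi -11.75 F [-1.2 -0.7  4.6] w 63.9 gf 25.0
[-283.6  105.4 -142.5] [ 0.   -0.   -1.25]
```

>>> send_rows --series '[[[0, 0, -0.03, 0, 0, 0], [0, 0, -0.085, 0, 0, 0], [0, 0, -0.142, 0, 0, 0], [-0.284, 0.1055, -0.142, 0, 0, -1.25], [-0.284, 0.1055, -0.142, 0, 0, -1.25], [-0.284, 0.1055, -0.142, 0, 0, -1.25], [-0.284, 0.1055, -0.142, 0, 0, -1.25], [-0.284, 0.1055, -0.142, 0, 0, -1.25]]]'

```text
t: 29.3
tool_pos: [0.5083, -0.0314, 0.1492]
tcp_rot: [0.769, 0.639, -0.0, 0.0]
wrist_force: [1.2, -0.2, -2.5]
grip_width: 0.684
grip_force: 25.0
```

>>> send_rows --series '[[[0, 0, 0, 0, 0, 0], [0, 0, 0, 0, 0, 0], [0, 0, 0, 0, 0, 0]]]'

```text
t: 29.68
tool_pos: [0.5084, -0.0275, 0.1493]
tcp_rot: [0.768, 0.64, 0.0, -0.0]
wrist_force: [-0.8, 0.2, -2.7]
grip_width: 0.68
grip_force: 25.0
```

```bash
python3 plan.py 508.6 -27.8 105 -10.5 508.6 -27.8 38 -10.5
```

```text
t 29.68 pos [508.4 -27.5 149.3] psi -10.39 F [-0.8  0.2 -2.7] w 64.0 gf 25.0
[-0.3  0.2 44.3] [-0.02 -0.02  0.11]
[ -0.3   0.3 111.3] [-0.02 -0.02  0.11]
```

>>> send_rows --series '[[[-0.0003, 0, 0.045, 0, 0, 0], [-0.0003, 0, 0.075, 0, 0, 0], [-0.0003, 0, 0.095, 0, 0, 0], [-0.0003, 0, 0.105, 0, 0, 0], [-0.0003, 0, 0.109, 0, 0, 0], [-0.0003, 0, 0.1113, 0, 0, 0], [-0.0003, 0, 0.1113, 0, 0, 0]]]'

```text
t: 30.55
tool_pos: [0.5089, -0.029, 0.0385]
tcp_rot: [0.769, 0.639, 0.0, 0.0]
wrist_force: [0.2, 1.0, -2.5]
grip_width: 0.676
grip_force: 25.0
```

```bash
python3 plan.py 508.6 -27.8 38 -10.5
```

```text
t 30.55 pos [508.9 -29.   38.5] psi -10.49 F [ 0.2  1.  -2.5] w 63.6 gf 25.0
[ 1.1 -0.5  0.5] [ 0.04 -0.01  0.01]
```

>>> send_rows --series '[[[0.0008, 0, 0.0004, 0, 0, 0], [0.0008, 0, 0.0004, 0, 0, 0]]]'

```text
t: 30.8
tool_pos: [0.5088, -0.0284, 0.0379]
tcp_rot: [0.769, 0.639, 0.0, 0.0]
wrist_force: [-0.3, 0.2, -1.8]
grip_width: 0.684
grip_force: 25.0
```

>>> send_rows --series '[[[0, 0, 0, 0, 0, 0], [0, 0, 0, 0, 0, 0], [0, 0, 0, 0, 0, 0], [0, 0, 0, 0, 0, 0], [0, 0, -0.04, 0, 0, 0], [0, 0, -0.09, 0, 0, 0], [0, 0, -0.11, 0, 0, 0], [0, 0, -0.11, 0, 0, 0]]]' --hand -1

```text
t: 31.8
tool_pos: [0.5096, -0.0284, 0.1491]
tcp_rot: [0.769, 0.639, 0.001, 0.001]
wrist_force: [-0.8, -0.2, -0.4]
grip_width: 0.997
grip_force: 0.0
```

```bash
python3 bush.py b3; python3 plan.py 412.1 -310.2 115 -14 412.1 -310.2 7 -14
```

```text
bush [495.9 354.3] [33. 65.] -14.1 [124 253  21  31]
bush [ 411.8 -310. ] [33. 66.] -13.4 [429 290  20  32]
bush [ 393.3 -350.4] [33. 66.] -18.0 [447 298  22  33]
t 31.9 pos [508.4 -28.4 147.1] psi -10.5 F [ 0.6  0.1 -0.7] w 94.0 gf 0.0
[-294.6  -43.3   32.2] [-0.02  0.01  3.5 ]
[-294.6  -43.2  140.2] [-0.02  0.01  3.5 ]
```

>>> send_rows --series '[[[-0.2945, -0.0433, 0.03, 0, 0, 3.5], [-0.2945, -0.0433, 0.03, 0, 0, 3.5], [-0.2945, -0.0433, 0.03, 0, 0, 3.5], [-0.2945, -0.0433, 0.03, 0, 0, 3.5], [-0.2945, -0.0433, 0.03, 0, 0, 3.5], [-0.2945, -0.0433, 0.03, 0, 0, 3.5], [-0.2945, -0.0433, 0.03, 0, 0, 3.5], [-0.2945, -0.0433, 0.03, 0, 0, 3.5]]]'

```text
t: 32.9
tool_pos: [0.4129, -0.3086, 0.1173]
tcp_rot: [0.787, 0.616, 0.0, -0.0]
wrist_force: [-0.1, 0.4, 0.2]
grip_width: 1.0
grip_force: 0.0
```

```bash
python3 bush.py b4; python3 plan.py 412.1 -310.2 7 -14;python3 -c "
from h import *
a=cv2.imread('pics/b4s.png');b=cv2.imread('pics/b4t.png');cv2.imwrite('pics/g6.png',np.hstack([cv2.resize(a[220:345,270:395],None,fx=3.2,fy=3.2,interpolation=2),cv2.resize(b[208:308,240:340],None,fx=4,fy=4)]))"
```

```text
bush [525.2  37.4] [29. 67.] -10.0 [270 239  18  32]
bush [512.9 -28.3] [29. 67.] -10.2 [300 244  18  32]
bush [495.8 354.5] [32. 65.] -13.6 [124 253  21  31]
bush [ 413. -306.] [27. 66.] -14.3 [429 290  18  32]
t 33.0 pos [ 413.  -309.   117.6] psi -13.89 F [-0.2  0.  -0.7] w 94.1 gf 0.0
[ -1.4  -0.5 110.6] [-0.   -0.01  0.11]
```

View pics/g6.png

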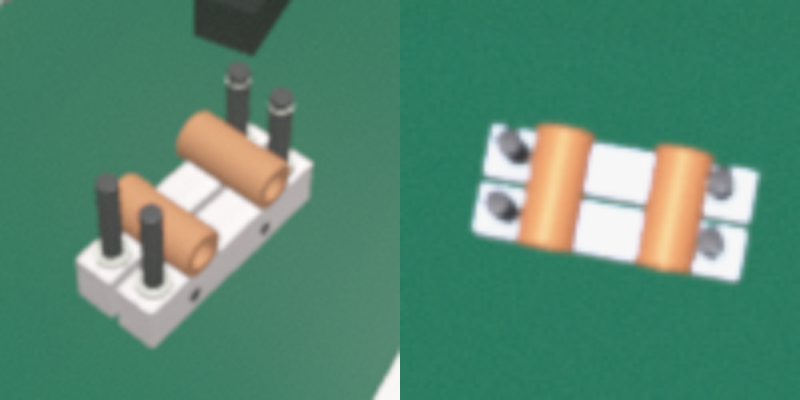

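Two bushes now lie at the two ends, with a gap about 33 mm wide left between them.

>>> send_rows --series '[[[-0.001, -0.0005, 0.05, 0, 0, 0], [-0.001, -0.0005, 0.09, 0, 0, 0], [-0.001, -0.0005, 0.105, 0, 0, 0], [-0.001, -0.0005, 0.11, 0, 0, 0], [-0.001, -0.0005, 0.11, 0, 0, 0], [-0.001, -0.0005, 0.11, 0, 0, 0]]]'

```text
t: 33.75
tool_pos: [0.4124, -0.3113, 0.0088]
tcp_rot: [0.788, 0.616, 0.0, 0.001]
wrist_force: [-0.3, -0.5, 0.7]
grip_width: 1.002
grip_force: 0.0
```

>>> send_rows --series '[[[0, 0, 0, 0, 0, 0], [0, 0, 0, 0, 0, 0], [0, 0, 0, 0, 0, 0], [0, 0, 0, 0, 0, 0], [0, 0, 0, 0, 0, 0], [0, 0, 0, 0, 0, 0], [0, 0, 0, 0, 0, 0]]]' --hand 1 --grip_force 25

```text
t: 34.62
tool_pos: [0.4115, -0.3108, 0.0077]
tcp_rot: [0.788, 0.616, -0.0, -0.0]
wrist_force: [-3.4, 1.4, 4.5]
grip_width: 0.677
grip_force: 25.0
```

```bash
python3 plan.py 514.6 3.8 150 -10.5
```

```text
t 34.62 pos [ 411.5 -310.8    7.7] psi -14.0 F [-3.4  1.4  4.5] w 63.6 gf 25.0
[ 330.2   23.8 -142.3] [-0.02 -0.   -3.5 ]
```

>>> send_rows --series '[[[0, 0, -0.03, 0, 0, 0], [0, 0, -0.085, 0, 0, 0], [0, 0, -0.142, 0, 0, 0], [0.33, 0.0238, -0.142, 0, 0, -3.5], [0.33, 0.0238, -0.142, 0, 0, -3.5], [0.33, 0.0238, -0.142, 0, 0, -3.5], [0.33, 0.0238, -0.142, 0, 0, -3.5], [0.33, 0.0238, -0.142, 0, 0, -3.5]]]'

```text
t: 35.62
tool_pos: [0.5093, -0.0119, 0.1497]
tcp_rot: [0.769, 0.639, 0.0, 0.0]
wrist_force: [1.7, -0.7, -2.5]
grip_width: 0.68
grip_force: 25.0
```

```bash
python3 plan.py 514.7 3.8 100 -10.5
```

```text
t 35.62 pos [509.3 -11.9 149.7] psi -10.51 F [ 1.7 -0.7 -2.5] w 63.9 gf 25.0
[16.4  2.4 49.7] [ 0.03 -0.   -0.01]
```

>>> send_rows --series '[[[0.017, 0.0015, 0, 0, 0, 0], [0.017, 0.0015, 0.02, 0, 0, 0], [0.017, 0.0015, 0.05, 0, 0, 0], [0.017, 0.0015, 0.07, 0, 0, 0], [0.017, 0.0015, 0.07, 0, 0, 0], [0.017, 0.0015, 0.07, 0, 0, 0]]]'

```text
t: 36.38
tool_pos: [0.5138, 0.0023, 0.0803]
tcp_rot: [0.769, 0.639, 0.0, 0.0]
wrist_force: [-0.2, -0.0, -1.1]
grip_width: 0.676
grip_force: 25.0
```

```bash
python3 plan.py 514.7 3.8 38 -10.5
```

```text
t 36.38 pos [513.8   2.3  80.3] psi -10.52 F [-0.2 -0.  -1.1] w 63.5 gf 25.0
[ 1.6  0.6 42.3] [ 0.03 -0.01 -0.02]
```

>>> send_rows --series '[[[0.0013, 0.0006, 0.01, 0, 0, 0], [0.0013, 0.0006, 0.02, 0, 0, 0], [0.0013, 0.0006, 0.025, 0, 0, 0], [0.0013, 0.0006, 0.029, 0, 0, 0], [0.0013, 0.0006, 0.032, 0, 0, 0], [0.0013, 0.0006, 0.034, 0, 0, 0], [0.0013, 0.0006, 0.034, 0, 0, 0]]]'

```text
t: 37.25
tool_pos: [0.5143, 0.0038, 0.0456]
tcp_rot: [0.769, 0.639, -0.0, -0.0]
wrist_force: [0.1, -0.0, -1.7]
grip_width: 0.681
grip_force: 25.0
```

```bash
python3 plan.py 514.7 3.8 38 -10.5
```

```text
t 37.25 pos [514.3   3.8  45.6] psi -10.49 F [ 0.1 -0.  -1.7] w 64.0 gf 25.0
[0.  0.4 7.6] [-0.01 -0.    0.01]
```

>>> send_rows --series '[[[0, 0, 0.002, 0, 0, 0], [0, 0, 0.004, 0, 0, 0], [0, 0, 0.006, 0, 0, 0], [0, 0, 0.007, 0, 0, 0], [0, 0, 0.0075, 0, 0, 0], [0, 0, 0.0075, 0, 0, 0]]]'

```text
t: 38.0
tool_pos: [0.5143, 0.0038, 0.0382]
tcp_rot: [0.769, 0.639, 0.0, -0.0]
wrist_force: [-0.6, 0.3, -3.1]
grip_width: 0.68
grip_force: 25.0
```

```bash
python3 plan.py 514.7 3.8 38 -10.5
```

```text
t 38.0 pos [514.3   3.8  38.2] psi -10.49 F [-0.6  0.3 -3.1] w 63.9 gf 25.0
[0.  0.4 0.2] [-0.   -0.    0.01]
```

>>> send_rows --series '[[[0, 0, 0, 0, 0, 0], [0, 0, 0, 0, 0, 0], [0, 0, 0, 0, 0, 0], [0, 0, 0, 0, 0, 0], [0, 0, -0.04, 0, 0, 0], [0, 0, -0.09, 0, 0, 0], [0, 0, -0.11, 0, 0, 0], [0, 0, -0.11, 0, 0, 0]]]' --hand -1

```text
t: 39.0
tool_pos: [0.5152, 0.0037, 0.1496]
tcp_rot: [0.769, 0.639, 0.001, 0.001]
wrist_force: [0.5, -0.2, -1.2]
grip_width: 0.999
grip_force: 0.0
```

```bash
python3 bush.py b5; python3 plan.py 393.3 -350.4 115 -18
```

```text
bush [496.  354.3] [33. 65.] -13.9 [124 253  21  31]
bush [ 393.4 -350.5] [33. 66.] -17.7 [447 299  22  32]
t 39.1 pos [514.    3.7 147.6] psi -10.5 F [-1.  -0.8 -0.4] w 94.4 gf 0.0
[-370.1  -54.1   32.7] [-0.03  0.01  7.5 ]
```

>>> send_rows --series '[[[-0.37, -0.054, 0.03, 0, 0, 7.5], [-0.37, -0.054, 0.03, 0, 0, 7.5], [-0.37, -0.054, 0.03, 0, 0, 7.5], [-0.37, -0.054, 0.03, 0, 0, 7.5], [-0.37, -0.054, 0.03, 0, 0, 7.5], [-0.37, -0.054, 0.03, 0, 0, 7.5], [-0.37, -0.054, 0.03, 0, 0, 7.5], [-0.37, -0.054, 0.03, 0, 0, 7.5]]]'

```text
t: 40.1
tool_pos: [0.3935, -0.3494, 0.117]
tcp_rot: [0.809, 0.588, -0.0, -0.001]
wrist_force: [0.6, 1.2, -0.6]
grip_width: 0.998
grip_force: 0.0
```

```bash
python3 bush.py b6; python3 plan.py 393.3 -350.5 7 -18
```

```text
bush [521.9  21.2] [63. 67.] -2.5 [270 239  32  34]
bush [512.6 -27.8] [30. 67.] -10.6 [299 244  19  32]
bush [496.  354.3] [33. 65.] -13.9 [124 253  21  31]
bush [ 393.2 -350.3] [33. 66.] -18.3 [447 299  22  32]
t 40.2 pos [ 394.2 -348.8  117.6] psi -17.89 F [-0.2 -1.   0.3] w 94.0 gf 0.0
[ -2.   -0.3 110.6] [-0.05 -0.04  0.11]
```

>>> send_rows --series '[[[-0.0012, 0, 0.05, 0, 0, 0], [-0.0012, 0, 0.09, 0, 0, 0], [-0.0012, 0, 0.105, 0, 0, 0], [-0.0012, 0, 0.11, 0, 0, 0], [-0.0012, 0, 0.11, 0, 0, 0], [-0.0012, 0, 0.11, 0, 0, 0]]]'

```text
t: 40.95
tool_pos: [0.3941, -0.3518, 0.0093]
tcp_rot: [0.809, 0.588, 0.0, 0.001]
wrist_force: [-0.1, 0.2, 0.2]
grip_width: 0.997
grip_force: 0.0
```

>>> send_rows --series '[[[0, 0, 0, 0, 0, 0], [0, 0, 0, 0, 0, 0], [0, 0, 0, 0, 0, 0], [0, 0, 0, 0, 0, 0], [0, 0, 0, 0, 0, 0], [0, 0, 0, 0, 0, 0], [0, 0, 0, 0, 0, 0]]]' --hand 1 --grip_force 25

```text
t: 41.82
tool_pos: [0.3932, -0.3513, 0.0082]
tcp_rot: [0.809, 0.588, -0.0, -0.0]
wrist_force: [-2.3, 1.7, 5.7]
grip_width: 0.677
grip_force: 25.0
```

```bash
python3 plan.py 511.5 -12.3 150 -10.5
```

```text
t 41.83 pos [ 393.2 -351.3    8.2] psi -18.0 F [-2.3  1.7  5.7] w 63.7 gf 25.0
[ 358.9    7.6 -141.8] [-0.02 -0.01 -7.5 ]
```

>>> send_rows --series '[[[0, 0, -0.03, 0, 0, 0], [0, 0, -0.085, 0, 0, 0], [0, 0, -0.142, 0, 0, 0], [0.359, 0.0076, -0.142, 0, 0, -7.5], [0.359, 0.0076, -0.142, 0, 0, -7.5], [0.359, 0.0076, -0.142, 0, 0, -7.5], [0.359, 0.0076, -0.142, 0, 0, -7.5], [0.359, 0.0076, -0.142, 0, 0, -7.5]]]'

```text
t: 42.82
tool_pos: [0.4967, -0.0543, 0.1502]
tcp_rot: [0.769, 0.639, 0.0, 0.0]
wrist_force: [1.2, -0.0, -3.5]
grip_width: 0.682
grip_force: 25.0
```

>>> send_rows --series '[[[0.046, 0, 0, 0, 0, 0], [0.046, 0, 0, 0, 0, 0], [0.046, 0, 0, 0, 0, 0], [0.046, 0, 0, 0, 0, 0]]]'

```text
t: 43.32
tool_pos: [0.5044, -0.0123, 0.15]
tcp_rot: [0.769, 0.639, -0.0, 0.0]
wrist_force: [-0.4, -0.1, -2.6]
grip_width: 0.683
grip_force: 25.0
```

```bash
python3 plan.py 511.5 -12.8 66 -10.5
```

```text
t 43.33 pos [504.4 -12.3 150. ] psi -10.6 F [-0.4 -0.1 -2.6] w 64.2 gf 25.0
[ 0.9  7.1 84. ] [-0.01  0.02 -0.1 ]
```

>>> send_rows --series '[[[0, 0.007, 0.03, 0, 0, 0], [0, 0.007, 0.06, 0, 0, 0], [0, 0.007, 0.072, 0, 0, 0], [0, 0.007, 0.078, 0, 0, 0], [0, 0.007, 0.081, 0, 0, 0], [0, 0.007, 0.082, 0, 0, 0], [0, 0.007, 0.082, 0, 0, 0]]]'

```text
t: 44.2
tool_pos: [0.5118, -0.0123, 0.0687]
tcp_rot: [0.769, 0.639, 0.0, 0.0]
wrist_force: [0.5, -0.5, -1.8]
grip_width: 0.676
grip_force: 25.0
```

```bash
python3 plan.py 511.5 -12.6 66 -10.5
```

```text
t 44.2 pos [511.8 -12.3  68.7] psi -10.5 F [ 0.5 -0.5 -1.8] w 63.6 gf 25.0
[-0.3 -0.3  2.7] [ 0.04 -0.   -0.  ]
```

>>> send_rows --series '[[[0, 0, 0.001, 0, 0, 0], [0, 0, 0.002, 0, 0, 0], [0, 0, 0.002, 0, 0, 0], [0, 0, 0.002, 0, 0, 0]]]'

```text
t: 44.7
tool_pos: [0.5115, -0.0123, 0.0662]
tcp_rot: [0.769, 0.639, 0.0, -0.0]
wrist_force: [-0.2, 0.6, -1.9]
grip_width: 0.678
grip_force: 25.0
```

```bash
python3 plan.py 511.5 -12.6 66 -10.5
```

```text
t 44.7 pos [511.5 -12.3  66.2] psi -10.5 F [-0.2  0.6 -1.9] w 63.7 gf 25.0
[-0.3  0.   0.2] [-0. -0.  0.]
```

>>> send_rows --series '[[[0, 0, 0.0005, 0, 0, 0], [0, 0, 0.0005, 0, 0, 0], [0, 0, 0.0005, 0, 0, 0], [0, 0, 0.0005, 0, 0, 0], [0, 0, -0.03, 0, 0, 0], [0, 0, -0.07, 0, 0, 0], [0, 0, -0.085, 0, 0, 0], [0, 0, -0.085, 0, 0, 0]]]' --hand -1

```text
t: 45.7
tool_pos: [0.512, -0.0124, 0.1517]
tcp_rot: [0.769, 0.639, 0.001, 0.001]
wrist_force: [-0.6, -0.4, -0.0]
grip_width: 1.0
grip_force: 0.0
```

```bash
python3 bush.py b7; python3 plan.py 496 354.3 120 -14
```

```text
bush [495.9 354.4] [33. 65.] -14.0 [124 253  21  31]
t 45.8 pos [511.  -12.4 150.2] psi -10.51 F [-0.5  0.   0. ] w 94.1 gf 0.0
[357.9 -81.6  30.2] [-0.06  0.01  3.49]
```

>>> send_rows --series '[[[0.358, -0.0816, 0.03, 0, 0, 3.5], [0.358, -0.0816, 0.03, 0, 0, 3.5], [0.358, -0.0816, 0.03, 0, 0, 3.5], [0.358, -0.0816, 0.03, 0, 0, 3.5], [0.358, -0.0816, 0.03, 0, 0, 3.5], [0.358, -0.0816, 0.03, 0, 0, 3.5], [0.358, -0.0816, 0.03, 0, 0, 3.5], [0.358, -0.0816, 0.03, 0, 0, 3.5]]]'

```text
t: 46.8
tool_pos: [0.4959, 0.354, 0.1197]
tcp_rot: [0.788, 0.616, -0.001, -0.0]
wrist_force: [-0.1, -0.6, 0.2]
grip_width: 1.001
grip_force: 0.0
```

```bash
python3 bush.py b8; python3 plan.py 496 354.4 7 -14;python3 -c "
from h import *
a=cv2.imread('pics/b8s.png');b=cv2.imread('pics/b8t.png');cv2.imwrite('pics/g7.png',np.hstack([cv2.resize(a[220:345,270:395],None,fx=3.2,fy=3.2,interpolation=2),cv2.resize(b[208:308,240:340],None,fx=4,fy=4)]))"
```

```text
bush [519.2   4.4] [96. 71.] 80.3 [270 239  48  37]
bush [501.2 351.9] [33. 57.] -3.4 [126 253  19  29]
t 46.9 pos [496.7 353.1 120.5] psi -14.08 F [0.9 0.7 0.4] w 94.0 gf 0.0
[  1.3  -1.  113.5] [-0.02  0.08 -0.08]
```

View pics/g7.png

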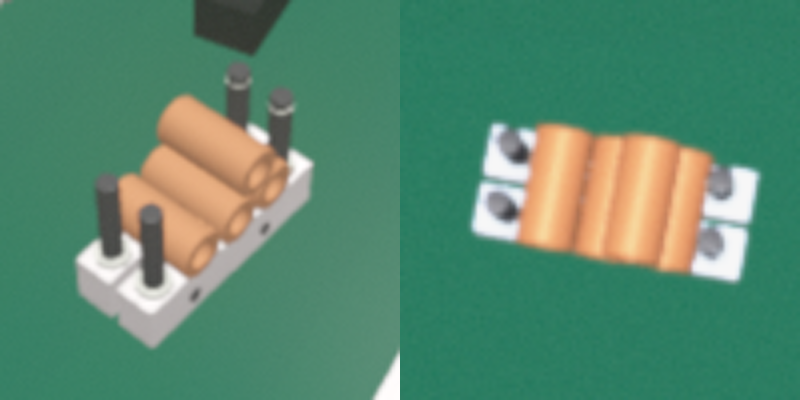

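The fourth bush is saddled between the middle bush and the stake-side one, with the ends lined up. One bush is left.

>>> send_rows --series '[[[0.0007, -0.0008, 0.05, 0, 0, 0], [0.0007, -0.0008, 0.09, 0, 0, 0], [0.0007, -0.0008, 0.107, 0, 0, 0], [0.0007, -0.0008, 0.113, 0, 0, 0], [0.0007, -0.0008, 0.113, 0, 0, 0], [0.0007, -0.0008, 0.113, 0, 0, 0]]]'

```text
t: 47.65
tool_pos: [0.4966, 0.3559, 0.0095]
tcp_rot: [0.788, 0.616, 0.001, 0.0]
wrist_force: [1.4, 0.4, -0.5]
grip_width: 0.998
grip_force: 0.0
```

>>> send_rows --series '[[[0, 0, 0, 0, 0, 0], [0, 0, 0, 0, 0, 0], [0, 0, 0, 0, 0, 0], [0, 0, 0, 0, 0, 0], [0, 0, 0, 0, 0, 0], [0, 0, 0, 0, 0, 0], [0, 0, 0, 0, 0, 0]]]' --hand 1 --grip_force 25

```text
t: 48.52
tool_pos: [0.4959, 0.3555, 0.0083]
tcp_rot: [0.788, 0.616, 0.0, -0.0]
wrist_force: [-1.8, -0.2, 5.6]
grip_width: 0.68
grip_force: 25.0
```

```bash
python3 plan.py 517.5 19.9 150 -10.5
```

```text
t 48.52 pos [495.9 355.5   8.3] psi -14.0 F [-1.8 -0.2  5.6] w 63.9 gf 25.0
[-320.4  102.1 -141.7] [-0.  -0.  -3.5]
```

>>> send_rows --series '[[[0, 0, -0.03, 0, 0, 0], [0, 0, -0.085, 0, 0, 0], [0, 0, -0.142, 0, 0, 0], [-0.32, 0.102, -0.142, 0, 0, -3.5], [-0.32, 0.102, -0.142, 0, 0, -3.5], [-0.32, 0.102, -0.142, 0, 0, -3.5], [-0.32, 0.102, -0.142, 0, 0, -3.5], [-0.32, 0.102, -0.142, 0, 0, -3.5]]]'

```text
t: 49.52
tool_pos: [0.5157, 0.0414, 0.15]
tcp_rot: [0.769, 0.639, -0.0, 0.0]
wrist_force: [1.2, 0.2, -3.1]
grip_width: 0.678
grip_force: 25.0
```

```bash
python3 plan.py 517.5 20.3 150 -10.5
```

```text
t 49.52 pos [515.7  41.4 150. ] psi -10.5 F [ 1.2  0.2 -3.1] w 63.7 gf 25.0
[-20.4   5.7   0. ] [ 0.  0. -0.]
```

>>> send_rows --series '[[[-0.0215, 0.006, 0, 0, 0, 0], [-0.0215, 0.006, 0, 0, 0, 0], [-0.0215, 0.006, 0.03, 0, 0, 0], [-0.0215, 0.006, 0.05, 0, 0, 0], [-0.0215, 0.006, 0.05, 0, 0, 0], [-0.0215, 0.006, 0.05, 0, 0, 0]]]'

```text
t: 50.28
tool_pos: [0.5183, 0.0223, 0.1008]
tcp_rot: [0.768, 0.64, 0.0, 0.0]
wrist_force: [-0.3, 1.2, -3.2]
grip_width: 0.681
grip_force: 25.0
```

```bash
python3 plan.py 517.5 20.3 66 -10.5
```

```text
t 50.27 pos [518.3  22.3 100.8] psi -10.44 F [-0.3  1.2 -3.2] w 64.0 gf 25.0
[-2.1 -0.4 34.8] [ 0.03 -0.03  0.06]
```

>>> send_rows --series '[[[-0.002, -0.0005, 0.012, 0, 0, 0], [-0.002, -0.0005, 0.022, 0, 0, 0], [-0.002, -0.0005, 0.028, 0, 0, 0], [-0.002, -0.0005, 0.031, 0, 0, 0], [-0.002, -0.0005, 0.033, 0, 0, 0], [-0.002, -0.0005, 0.034, 0, 0, 0], [-0.002, -0.0005, 0.034, 0, 0, 0]]]'

```text
t: 51.15
tool_pos: [0.5172, 0.0196, 0.0663]
tcp_rot: [0.769, 0.639, 0.0, 0.0]
wrist_force: [0.4, -0.3, -2.5]
grip_width: 0.677
grip_force: 25.0
```

```bash
python3 plan.py 517.5 20.3 66 -10.5
```

```text
t 51.15 pos [517.2  19.6  66.3] psi -10.5 F [ 0.4 -0.3 -2.5] w 63.6 gf 25.0
[0.7 0.1 0.3] [ 0.01 -0.01  0.  ]
```

Move 0.6 mm over, release, rise, then move aside for the final look.

>>> send_rows --series '[[[0.0006, 0, 0.0003, 0, 0, 0], [0.0006, 0, 0.0003, 0, 0, 0]]]'

```text
t: 51.4
tool_pos: [0.5174, 0.0202, 0.0661]
tcp_rot: [0.769, 0.639, 0.0, 0.0]
wrist_force: [0.1, 0.7, -0.7]
grip_width: 0.684
grip_force: 25.0
```

>>> send_rows --series '[[[0, 0, 0, 0, 0, 0], [0, 0, 0, 0, 0, 0], [0, 0, 0, 0, 0, 0], [0, 0, 0, 0, 0, 0], [0, 0, -0.03, 0, 0, 0], [0, 0, -0.07, 0, 0, 0], [0, 0, -0.1, 0, 0, 0], [0, 0, -0.1, 0, 0, 0]]]' --hand -1

```text
t: 52.4
tool_pos: [0.5185, 0.0202, 0.168]
tcp_rot: [0.769, 0.639, 0.001, 0.001]
wrist_force: [-0.2, 1.2, -0.5]
grip_width: 1.004
grip_force: 0.0
```

>>> send_rows --series '[[[-0.25, -0.05, 0, 0, 0, 0], [-0.25, -0.05, 0, 0, 0, 0], [-0.25, -0.05, 0, 0, 0, 0], [-0.25, -0.05, 0, 0, 0, 0], [-0.25, -0.05, 0, 0, 0, 0], [-0.25, -0.05, 0, 0, 0, 0]]]'

```text
t: 53.15
tool_pos: [0.4222, -0.2165, 0.1653]
tcp_rot: [0.769, 0.639, -0.0, -0.0]
wrist_force: [-0.5, 0.6, -0.4]
grip_width: 0.999
grip_force: 0.0
```

```bash
python3 bush.py b9; python3 -c "
from h import *
a=cv2.imread('pics/b9s.png');b=cv2.imread('pics/b9t.png');cv2.imwrite('pics/g8.png',np.hstack([cv2.resize(a[220:345,270:395],None,fx=3.2,fy=3.2,interpolation=2),cv2.resize(b[208:308,240:340],None,fx=4,fy=4)]))"
```

```text
bush [519.8   5.2] [96. 70.] 79.1 [270 239  48  37]
```

View pics/g8.png

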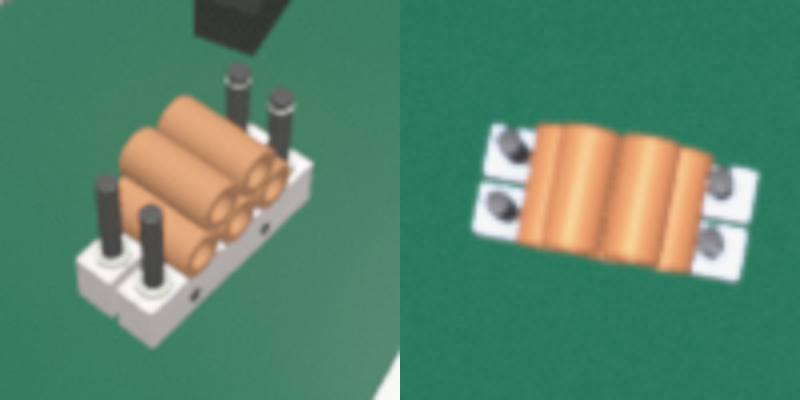

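The pyramid is complete: three bushes below and two saddled on top, ends lined up, both pins seated, trays empty, and the arm clear. I'm handing it in.

```bash
python3 -c "
from bench import *
print(job_done())"
```

```text
the job is handed in; nothing more can be done
None
```

I handed the job in at about 53 s: both stake pins are seated in the middle-sized cradle's eyelets, and all five bushes are stacked three below and two on top, as the last pictures show; no verdict came back.

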